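Eject spent filter cassettes and empty the catch tray

TASK

Slide the manifold's retaining comb open, then use the ejector rod to push every spent filter cassette out of the clear manifold so that they all lie in the catch tray, without poking them out with the gripper itself. Then lift the tray by its grip plate and tip it so the cassettes slide over its spout into the waste bin. Set the empty tray back level beside the manifold's exit side, roughly where it stood, slide the comb fully shut again, lay the rod back on the grey tool pad, not sticking out over its edge, and leave the other things on the bench where they are.

Things in the scene. Friction and masses are not known exactly. Their poses are not given: they have to be found in the camera images.
- manifold: Fixed clear block, 246 (x) by 60 (y) by 108 mm high. Five through-bores along y, 37 wide, 39 high, numbered at x = -92, -46, 0, 46, 92 mm, centre lines 74.5 mm above the bench; a roof leaf hangs 12.5 mm above the line when empty. Origin: centre of underside, z up. Push from the -y face (foot plate 6 mm high reaches 30 mm out) to +y, the exit side with the tray.
- cassette1: White filter cassette, 34 x 52 (its y) x 34 mm, 40 g, grey end faces. Starts in bore 1, recessed 4 mm at both ends, gripped by a spring leaf: 3 to 6 N along +y moves it; it drops when nearly wholly out. Absent in some runs. Origin: its middle; axes as the manifold's at the start.
- cassette2: White filter cassette, 34 x 52 (its y) x 34 mm, 40 g, grey end faces. Starts in bore 2, recessed 4 mm at both ends, gripped by a spring leaf: 3 to 6 N along +y moves it; it drops when nearly wholly out. Absent in some runs. Origin: its middle; axes as the manifold's at the start.
- cassette3: White filter cassette, 34 x 52 (its y) x 34 mm, 40 g, grey end faces. Starts in bore 3, recessed 4 mm at both ends, gripped by a spring leaf: 3 to 6 N along +y moves it; it drops when nearly wholly out. Absent in some runs. Origin: its middle; axes as the manifold's at the start.
- cassette4: White filter cassette, 34 x 52 (its y) x 34 mm, 40 g, grey end faces. Starts in bore 4, recessed 4 mm at both ends, gripped by a spring leaf: 3 to 6 N along +y moves it; it drops when nearly wholly out. Absent in some runs. Origin: its middle; axes as the manifold's at the start.
- cassette5: White filter cassette, 34 x 52 (its y) x 34 mm, 40 g, grey end faces. Starts in bore 5, recessed 4 mm at both ends, gripped by a spring leaf: 3 to 6 N along +y moves it; it drops when nearly wholly out. Absent in some runs. Origin: its middle; axes as the manifold's at the start.
- tray: Loose aluminium tray, 0.22 kg, 10 to 16 mm off the exit face. Inside 118 mm wide (y), x from -165 to 117 mm, floor 4 mm thick. Walls 34 mm high at -y (manifold side), 54 at +y, 44 at +x. At -x the open spout: last 46 mm of floor rises at 6 degrees, no end wall. Black grip plate, 56 (x) by 12 mm (y), upright on the +y wall, top 112 mm above the bench. Origin: centre of underside, z up.
- tray_grip (a point): Point to grasp on the tray's grip plate: its middle, 18 mm below its top; tray-frame (-10, 66, 94) mm. The plate is pinched across y. Axes as the tray's.
- tray_spout (a point): Middle of the spout's edge, 165 mm to -x of the tray's origin, 9 mm above its underside.
- tray_spot (a point): Fixed point on the bench, 105 mm from the manifold's centre on the exit side; the tray's origin starts within 7 mm of it and belongs back near it. Axes as the manifold's.
- comb (a joint): Slide of the aluminium retaining comb on the manifold's exit face, in m: 0 = locked, an 8 mm tooth across each bore's exit; slid to its stop at +0.023 along the manifold's +x, the teeth clear the bores. It moves with about 3 N and stays where it is left.
- comb_knob (a point): Middle of the comb's black knob on the manifold's roof, 143 mm above the bench; the knob is 18 (x) by 22 mm (y), its top 158 mm above the bench. Axes as the manifold's; it moves with the comb.
- rod: Ejector rod, 0.24 kg, 190 mm long along its y: a black block handle 26 wide (x), 80 long, 34 mm high (z), with a steel rod 16 mm in diameter sticking out 110 mm from its +y end, its axis 20 mm above the handle's underside. Origin: centre of the handle's underside. Lies on the tool pad, handle underside down.
- rod_balance (a point): Balance point of the rod: on its axis, 23 mm ahead (+y) of the handle's centre, still within the handle, 127 mm behind the tip. Grip it here across x.
- rod_tip (a point): Centre of the steel rod's flat end, 150 mm ahead of the handle's centre.
- tool_pad: Grey tool pad, flat, fixed to the bench, 190 (x) by 250 (y) mm, 3 mm thick. Origin: centre of the underside. The rod starts on it, tip towards +y, and goes back on it.
- bin: Grey open waste bin, fixed, 200 (x) by 220 (y) by 100 mm high, walls 4 mm. Origin: centre of the underside.
- bottle_a: Bystander: clear bottle, 52 mm in diameter, 125 mm high.
- bottle_b: Bystander: a second such bottle.
- clamp: Bystander: black and grey spring clamp lying flat, about 165 mm long.
- tube: Bystander: glass tube with two clear square ends, 164 mm long, lying.
- beaker: Bystander: glass beaker, 70 mm in diameter, 90 mm high.
- jar: Bystander: amber jar, 64 mm in diameter, 70 mm high.

How it is judged:
By the outcome, as a careful person would: the job done as asked, in the order asked, and still so for the second after the job is handed in, with the robot touching nothing.
Of cassette1, cassette2, cassette3, cassette4, cassette5 only 3 to 5 are there at a start; the rules pass over those that are not, and their reading is None.
At some moment in a run one of rod may be knocked a few centimetres aside while the robot is not near it.
Once in a run the grip may slacken for a moment while it holds something.
It also fails if it takes over 210 s, if anything falls off the work surface, if the arm or the gripper's body presses on something with over 40 N, if the wrist force passes 120 N, or if a joint passes its speed limit or range.

ROBOT

A 6-joint arm with a two-finger parallel gripper is mounted at the origin on the work surface. World frame = base frame: x ahead of the robot, y to its left, z up, the work surface at z = 0. Lengths are in m, angles in rad, forces in N, time in s.
With the tool pointing down it reaches from about 0.35 to 0.85 m from the base axis. Payload 8.1 kg.
Tool frame: the origin (TCP) lies at the centre of the arm's flange, where the gripper is bolted on; the fingertips stand 186 mm ahead of it and the grasp point (between the pads) lies 167 mm ahead of it (robot.nose_length is the distance from the TCP to the fingertips, in m); z points along the fingers, x is the direction in which the jaws open and shut, and the axes are right-handed (so a half turn about z gives the same grasp; the last joint's range is limited). The gripper opens to 93 mm and grips with 3 to 60 N. Pads are 15 mm wide; open, the fingers measure 128 mm over their backs; the gripper's body (75 mm by 188 mm) begins 65 mm behind the grasp point.
Start: joints at [-0.085, 0.13, 1.488, -0, 1.523, -0.085], TCP at [0.6, 0, 0.405] pointing down, gripper open.
Joint ranges: [-2.96, 2.96], [-0.89, 2.26], [0.02, 2.5], [-1.34, 4.48], [0, 2.73], [-2.66, 2.66]. Speed limits (rad/s): [2.39, 2.39, 2.79, 3.14, 3.14, 3.14].

INTERFACE

Orientations are given as a rotation vector (axis times angle).
In Python, from plant import robot gives the robot as it stands.
- The arm moves only by the tool arm_command, never from a script. Its argument "motion" is a list of rows, each an object with "slide": the shift along the tool's x, y, z each as a share of 0.4 m, from -1 to 1, a list of three; "turn": the turn, a rotation vector about the tool's x, y, z each as a share of 0.5 rad, from -1 to 1, a list of three. A call has exactly 5 rows; each row shifts and turns the commanded pose from where the row before left it, along the tool's axes as they then stand; what a row does not reach is not made up. A row lasts 1/12 s, in which the tool goes at most 41.7 mm and 7.16 degrees, less where a joint would pass 70% of its speed; a pose out of reach is approached as far as the arm can. A call with a number of a shift or a turn outside -1 to 1 is refused whole. A call with a gripper value outside its range is refused whole. "gripper" is the opening in per cent of the stroke, from 0 (shut) to 100 (fully open), set as the call begins (left out, the last holds). The fingers move at their own pace and stop on an object; "grip_force" is the grip in N (left out, the last holds). Time passes only in rows, so rows that do not move let the fingers close, or fill a call up. It gives the time, the measured TCP pose, the force and the opening at its end, in the units of the state.
- robot.read_state(): the state, without advancing time (a new reading comes with each control period).
- robot.read_camera(name): name is "scene" or "side" or "wrist"; returns a dict with "pixels" (384x512x3 uint8, blue, green, red), "intrinsics" (3x3 intrinsics, pixels), "T" (4x4, takes a point from camera to world coordinates). Camera axes: x right, y down, z forward; pixel columns grow to the right and rows downward; lengths in m; the calibration is good to about 2 mm. A picture is of the moment at which its call begins. There is no depth.
- robot.close_job(): hands the job in, once; it reports no verdict.
The state is a dict: "t": time; "q": joint angles; "dq": joint speeds; "joint_torque": joint torques, N m; "tool_pos": TCP position; "orientation": TCP orientation; "force": force on the tool from outside, world axes, zero at the start; "wrist_torque": the same for the moment, N m; "opening": finger opening in m.
Only numpy, scipy, OpenCV 4.12 (cv2) and the standard library are available. Lean on these libraries where they do the work, as an engineer would, in place of code of your own. Each camera call takes 0.05 s, during which the arm holds its last target.

## Working session

There is one attempt and no reset: what is moved stays moved. The work goes in short steps, Python scripts to look and compute and a tool call to move; the robot and the scene stay as the last step left them, time stands still between calls to the robot, and variables do not carry over. Pictures are saved under pics/ and viewed, and the job is handed in when it is done.

Besides the shell and the picture viewer there is one more tool, called after "Call:" as a command line: name --argument value ..., lists and objects as JSON in quotes. arm_command: Moves the arm, as the interface text tells. Shift numbers are shares of 0.4 m and turn numbers shares of 0.5 rad, none past 1 either way. Its arguments: {"type":"object","properties":{"motion":{"type":"array","items":{"type":"object","properties":{"slide":{"type":"array","items":{"type":"number"}},"turn":{"type":"array","items":{"type":"number"}}}}},"gripper":{"type":"number"},"grip_force":{"type":"number"}},"required":["motion"]}

```bash
ls; mkdir -p pics
cat > h.py <<'E'
import numpy as np, cv2
from plant import robot
from scipy.spatial.transform import Rotation as R
def shot(n,tag):
    c=robot.read_camera(n); cv2.imwrite(f'pics/{tag}.png',c['pixels']); np.savez(f'pics/{tag}.npz',K=c['intrinsics'],T=c['T'],p=c['pixels']); return c
def ld(tag): return np.load(f'pics/{tag}.npz')
def ray(c,u,v):
    T=np.array(c['T']);K=np.array(c['K'] if 'K' in c else c['intrinsics'])
    d=T[:3,:3]@np.linalg.solve(K,[u,v,1.]); return T[:3,3],d/np.linalg.norm(d)
def plane(c,u,v,z):
    o,d=ray(c,u,v); return o+d*(z-o[2])/d[2]
def tri(*L):
    A=np.zeros((3,3));b=np.zeros(3)
    for c,u,v in L:
        o,d=ray(c,u,v);P=np.eye(3)-np.outer(d,d);A+=P;b+=P@o
    x=np.linalg.solve(A,b); res=[np.linalg.norm((np.eye(3)-np.outer(ray(c,u,v)[1],ray(c,u,v)[1]))@(x-ray(c,u,v)[0])) for c,u,v in L]
    return x,res
def proj(c,X):
    T=np.array(c['T']);K=np.array(c['K']); p=K@(T[:3,:3].T@(np.array(X)-T[:3,3])); return p[:2]/p[2]
E
python3 - <<'E'
from h import *
for n in ['scene','side','wrist']:
    c=shot(n,n+'0'); print(n,c['T'].round(3).tolist(),c['intrinsics'].tolist())
s=robot.read_state(); print(s)
E
```

```text
pics
scene [[0.61, 0.643, -0.462, 1.225], [0.792, -0.501, 0.349, -0.522], [-0.007, -0.579, -0.815, 1.29], [0.0, 0.0, 0.0, 1.0]] [[457.5327269324935, 0.0, 257.55845047248846], [0.0, 457.5327269324935, 197.93914891153304], [0.0, 0.0, 1.0]]
side [[0.975, -0.133, 0.178, 0.341], [-0.222, -0.565, 0.795, -1.003], [-0.005, -0.814, -0.58, 0.861], [0.0, 0.0, 0.0, 1.0]] [[433.89782568688327, 0.0, 258.2404716898327], [0.0, 433.89782568688327, 191.174680438318], [0.0, 0.0, 1.0]]
wrist [[1.0, 0.001, -0.002, 0.599], [0.0, -0.958, -0.288, 0.08], [-0.003, 0.288, -0.958, 0.384], [0.0, 0.0, 0.0, 1.0]] [[301.36930600764066, 0.0, 253.97881732452333], [0.0, 301.36930600764066, 193.2528172142479], [0.0, 0.0, 1.0]]
{'t': 0.15, 'q': array([-8.53648017e-02,  1.31027343e-01,  1.48902206e+00,  9.99913579e-06,
        1.52303590e+00, -8.53950331e-02]), 'dq': array([-0.00021322, -0.00192162, -0.00314507,  0.00056594,  0.00118969,
        0.00044052]), 'joint_torque': array([ 8.59073725e-05, -5.60473788e+01, -4.92333663e+01,  7.68201635e-02,
        3.05504061e-02, -1.41810942e-04]), 'tool_pos': array([5.99823768e-01, 6.04600481e-05, 4.03908428e-01]), 'orientation': array([-3.14145455e+00, -4.67237008e-05,  2.33466182e-03]), 'force': array([-0.83981596,  0.32047053,  0.58912206]), 'wrist_torque': array([-0.01572096, -0.05176455,  0.05189111]), 'opening': 0.09329518599717865}
```

View pics/scene0.png

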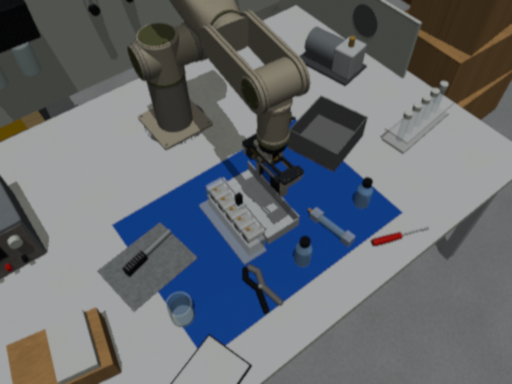

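View pics/side0.png

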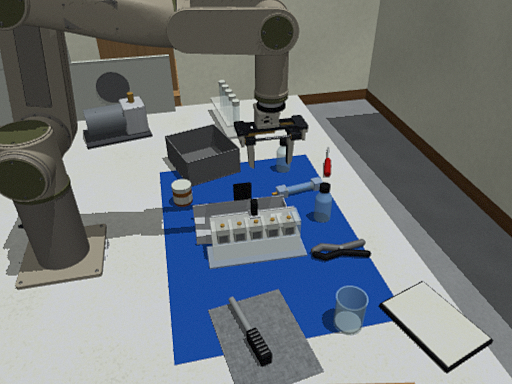

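View pics/wrist0.png

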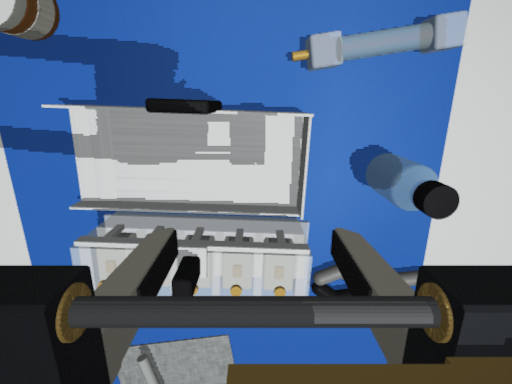

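Run:
```python
from h import *
p=ld('side0')['p']; a=cv2.resize(p[165:275,180:320],None,fx=5,fy=5,interpolation=2); cv2.imwrite('pics/z1.png',a)
p=ld('scene0')['p']; a=cv2.resize(p[150:310,90:310],None,fx=3.6,fy=3.6,interpolation=2); cv2.imwrite('pics/z2.png',a)
```

```text
(no output)
```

View pics/z1.png

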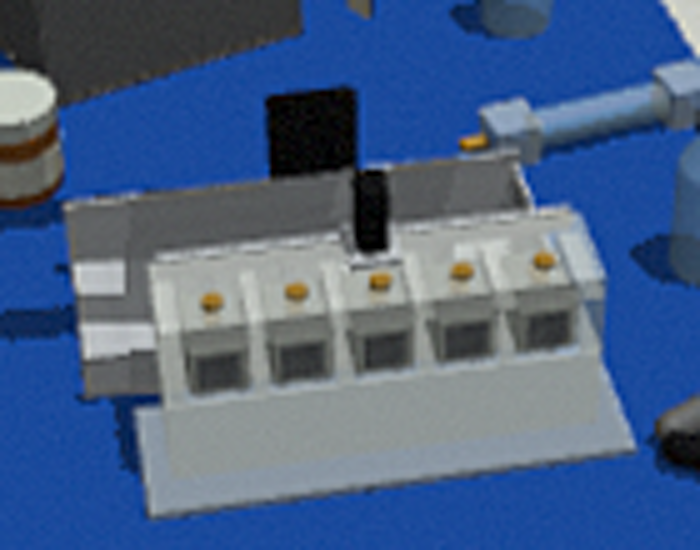

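View pics/z2.png

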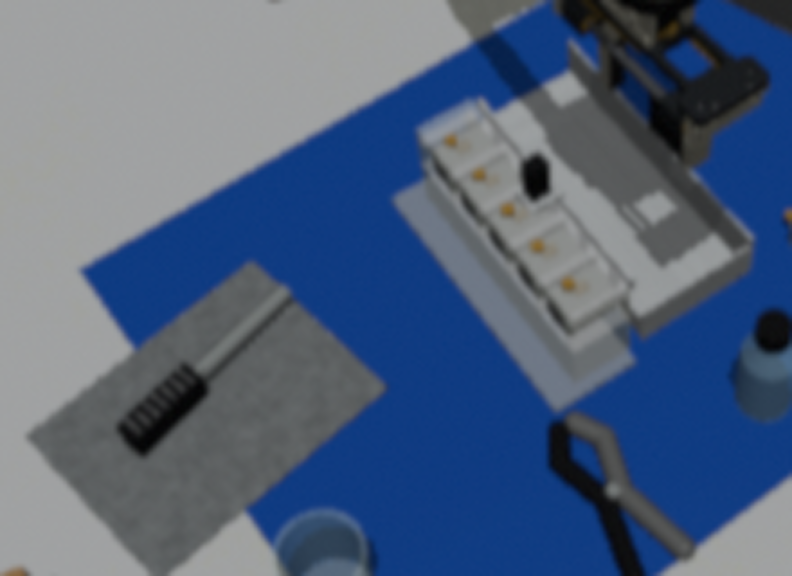

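Run:
```python
from h import *
s=ld('side0');c=ld('scene0');w=ld('wrist0')
np.set_printoptions(precision=3,suppress=True)
z=lambda x,y:(180+x/5,165+y/5)
q=lambda x,y:(90+x/3.6,150+y/3.6)
# side zoom coords / scene zoom coords
for n,a,b in [('knobtop',(371,172),(537,160)),('s1',(212,302),(451,142)),('s2',(296,292),(480,175)),('s3',(380,282),(509,211)),('s4',(461,271),(539,247)),('s5',(544,261),(570,285)),('foot-x',(150,517),(395,200)),('foot+x',(635,452),(560,410))]:
    print(n,*tri((s,*z(*a)),(c,*q(*b))))
print('bin corners scene', [plane(c,u,v,.1) for u,v in [(290,133),(325,100),(366,122),(333,163)]])
print('bin corners side', [plane(s,u,v,.1) for u,v in [(166,143),(214,126),(239,151),(190,171)]])
print('pad scene',[plane(c,*q(*a),.003) for a in [(28,436),(250,262),(385,388),(158,576)]])
print('pad side',[plane(s,*a,.003) for a in [(209,308),(277,290),(320,360)]])
print('rodtip',tri((s,231,299),(c,*q(288,292))),plane(c,*q(288,292),.023))
print('handle end top',plane(c,*q(128,440),.037),plane(s,264,355,.037))
print('beaker',plane(c,181,300,.09),plane(c,181,322,0),'jar',plane(s,181,205,.0),'botA',plane(s,324,218,0),'clamp',plane(s,365,250,0.01),plane(s,315,250,0.01),plane(s,360,240,.01))
```

```text
knobtop [ 0.538 -0.074  0.156] [np.float64(7.309978747231908e-05), np.float64(7.309978747237818e-05)]
s1 [ 0.443 -0.102  0.105] [np.float64(0.00024978276460153805), np.float64(0.00024978276460163644)]
s2 [ 0.489 -0.103  0.104] [np.float64(0.0003197845296810531), np.float64(0.0003197845296809993)]
s3 [ 0.535 -0.105  0.104] [np.float64(0.00016287649215225315), np.float64(0.0001628764921522042)]
s4 [ 0.581 -0.106  0.104] [np.float64(0.00012576468551525822), np.float64(0.00012576468551541762)]
s5 [ 0.628 -0.108  0.104] [np.float64(2.282966783186695e-05), np.float64(2.282966783182241e-05)]
foot-x [ 0.396 -0.145 -0.004] [np.float64(0.00036691344134675164), np.float64(0.0003669134413468427)]
foot+x [ 0.671 -0.155 -0.005] [np.float64(0.0015720013220969992), np.float64(0.0015720013220970068)]
bin corners scene [array([0.398, 0.25 , 0.1  ]), array([0.349, 0.462, 0.1  ]), array([0.525, 0.5  , 0.1  ]), array([0.592, 0.275, 0.1  ])]
bin corners side [array([0.319, 0.405, 0.1  ]), array([0.505, 0.497, 0.1  ]), array([0.563, 0.288, 0.1  ]), array([0.384, 0.199, 0.1  ])]
pad scene [array([ 0.412, -0.533,  0.003]), array([ 0.375, -0.291,  0.003]), array([ 0.562, -0.264,  0.003]), array([ 0.592, -0.506,  0.003])]
pad side [array([ 0.375, -0.286,  0.003]), array([ 0.553, -0.268,  0.003]), array([ 0.594, -0.484,  0.003])]
rodtip (array([ 0.432, -0.282,  0.015]), [np.float64(0.0007665788173909695), np.float64(0.0007665788173910491)]) [ 0.437 -0.284  0.023]
handle end top [ 0.488 -0.468  0.037] [ 0.471 -0.467  0.037]
beaker [ 0.69  -0.389  0.09 ] [ 0.707 -0.415  0.   ] jar [0.341 0.157 0.   ] botA [ 0.774 -0.014 -0.   ] clamp [ 0.833 -0.188  0.01 ] [ 0.695 -0.156  0.01 ] [ 0.836 -0.145  0.01 ]
```

Call:
arm_command --motion '[{"slide": [-0.031, 0.037, 0], "turn": [0, 0, 0.013]}, {"slide": [-0.031, 0.037, 0], "turn": [0, 0, 0.013]}, {"slide": [-0.031, 0.037, 0], "turn": [0, 0, 0.013]}, {"slide": [-0.031, 0.037, 0], "turn": [0, 0, 0.013]}, {"slide": [-0.031, 0.037, 0], "turn": [0, 0, 0.013]}]' --gripper 60

```text
t: 0.57
tool_pos: [0.5363, -0.0737, 0.4043]
orientation: [-3.141, 0.051, 0.001]
force: [0.6, -0.8, -0.2]
opening: 0.064
```

Run:
```python
from h import *
c=shot('wrist','w1');s=robot.read_state();print(s['t'],s['tool_pos'],s['orientation'],s['opening'])
cv2.imwrite('pics/w1b.png',cv2.resize(c['pixels'],None,fx=1.5,fy=1.5))
```

```text
0.6167 [ 0.53496733 -0.07573992  0.40436053] [ 3.13971038e+00 -5.38034117e-02 -2.96848044e-03] 0.06055025963646183
```

View pics/w1b.png

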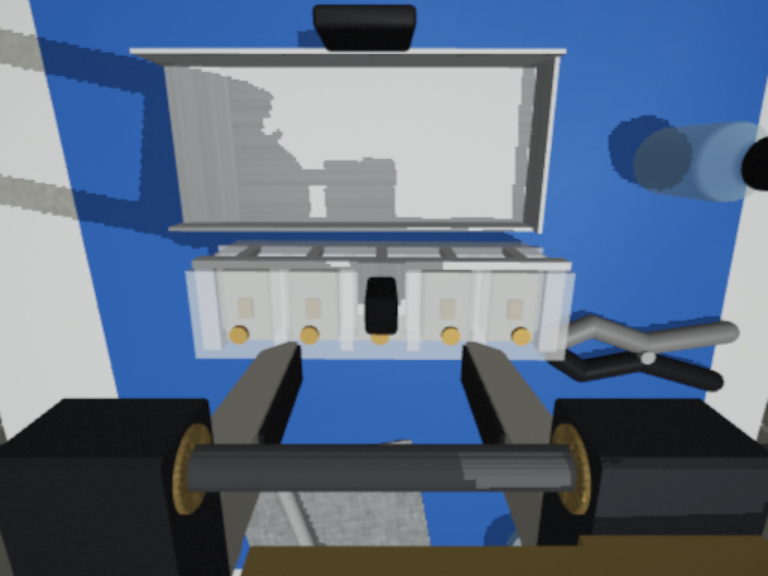

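Run:
```python
from h import *
np.set_printoptions(precision=4,suppress=True)
c=ld('w1'); f=lambda u,v,z: plane(c,u/1.5,v/1.5,z)
print('knob top -y edge',f(381,333,.158), 'mid?',f(381,307,.158),'L/R',f(365,325,.158),f(397,325,.158))
p=ld('w1')['p'];cv2.imwrite('pics/z3.png',cv2.resize(p[170:245,120:390],None,fx=2.9,fy=2.9,interpolation=2)[:,:])
cv2.imwrite('pics/z4.png',cv2.resize(p[175:235,225:285],None,fx=9,fy=9,interpolation=2)[:,:])
for n,u,v,zz in [('s1',239,335,.104),('s5',521,337,.104),('s3',380,338,.104)]: print(n,f(u,v,zz))
print('tray walls: +y wall outer top', f(131,50,.054),f(565,50,.054),'-y wall',f(170,229,.034),f(542,231,.034),'grip',f(315,8,.112),f(415,8,.112))
print('spot side')
```

```text
knob top -y edge [ 0.5352 -0.0868  0.158 ] mid? [ 0.5356 -0.072   0.158 ] L/R [ 0.5267 -0.0819  0.158 ] [ 0.5439 -0.0824  0.158 ]
s1 [ 0.4393 -0.1072  0.104 ]
s5 [ 0.628  -0.1146  0.104 ]
s3 [ 0.5336 -0.1124  0.104 ]
tray walls: +y wall outer top [0.3752 0.0767 0.054 ] [0.6613 0.0674 0.054 ] -y wall [ 0.3717 -0.045   0.034 ] [ 0.6616 -0.0558  0.034 ] grip [0.5054 0.0811 0.112 ] [0.5585 0.0793 0.112 ]
spot side
```

View pics/z4.png

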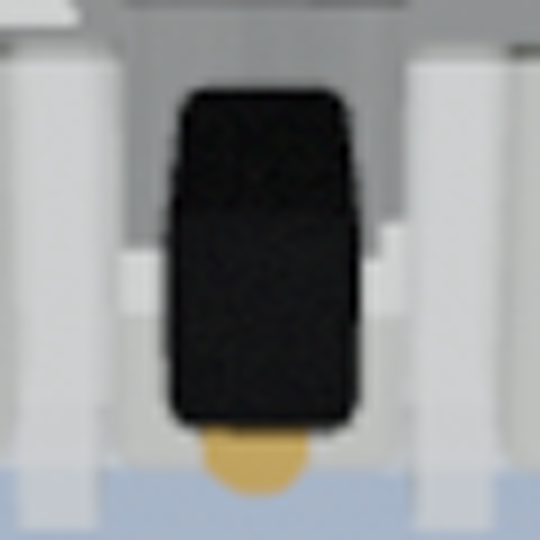

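Call:
arm_command --motion '[{"slide": [0, 0, 0.049], "turn": [0, 0, 0]}, {"slide": [0, 0, 0.049], "turn": [0, 0, 0]}, {"slide": [0, 0, 0.049], "turn": [0, 0, 0]}, {"slide": [0, 0, 0.049], "turn": [0, 0, 0]}, {"slide": [0, 0, 0.049], "turn": [0, 0, 0]}]'

```text
t: 1.03
tool_pos: [0.537, -0.073, 0.3056]
orientation: [-3.141, 0.051, 0.0]
force: [-0.0, -0.6, -0.7]
opening: 0.0556
```

Call:
arm_command --motion '[{"slide": [0, 0, 0]}, {"slide": [0, 0, 0]}, {"slide": [0, 0, 0]}, {"slide": [0, 0, 0]}, {"slide": [0, 0, 0]}]' --gripper 0 --grip_force 15

```text
invalid input at $.motion[0]: expected keys slide, turn
```

Call:
arm_command --motion '[{"slide": [0, 0, 0]}, {"slide": [0, 0, 0]}, {"slide": [0, 0, 0]}, {"slide": [0, 0, 0]}, {"slide": [0, 0, 0]}]'

```text
invalid input at $.motion[0]: expected keys slide, turn
```

Call:
arm_command --motion '[{"slide": [0, 0, 0], "turn": [0, 0, 0]}, {"slide": [0, 0, 0], "turn": [0, 0, 0]}, {"slide": [0, 0, 0], "turn": [0, 0, 0]}, {"slide": [0, 0, 0], "turn": [0, 0, 0]}, {"slide": [0, 0, 0], "turn": [0, 0, 0]}]' --gripper 0 --grip_force 15

```text
t: 1.45
tool_pos: [0.5377, -0.0733, 0.3084]
orientation: [3.141, -0.051, 0.004]
force: [-0.4, 0.1, -0.6]
opening: 0.0273
```

Call:
arm_command --motion '[{"slide": [0, 0, 0], "turn": [0, 0, 0]}, {"slide": [0, 0, 0], "turn": [0, 0, 0]}, {"slide": [0, 0, 0], "turn": [0, 0, 0]}, {"slide": [0, 0, 0], "turn": [0, 0, 0]}, {"slide": [0, 0, 0], "turn": [0, 0, 0]}]'

```text
t: 1.87
tool_pos: [0.5373, -0.0733, 0.3078]
orientation: [3.141, -0.051, 0.002]
force: [-1.8, 0.2, 5.8]
opening: 0.018
```

Call:
arm_command --motion '[{"slide": [0.012, 0, 0], "turn": [0, 0, 0]}, {"slide": [0.012, 0, 0], "turn": [0, 0, 0]}, {"slide": [0.012, 0, 0], "turn": [0, 0, 0]}, {"slide": [0.012, 0, 0], "turn": [0, 0, 0]}, {"slide": [0.012, 0, 0], "turn": [0, 0, 0]}]'

```text
t: 2.28
tool_pos: [0.5599, -0.0741, 0.3074]
orientation: [3.141, -0.051, -0.008]
force: [-30.5, 0.1, 22.3]
opening: 0.0189
```

Call:
arm_command --motion '[{"slide": [0, 0, 0], "turn": [0, 0, 0]}, {"slide": [0, 0, 0], "turn": [0, 0, 0]}, {"slide": [0, 0, 0], "turn": [0, 0, 0]}, {"slide": [0, 0, 0], "turn": [0, 0, 0]}, {"slide": [0, 0, 0], "turn": [0, 0, 0]}]'

```text
t: 2.7
tool_pos: [0.5595, -0.0741, 0.3073]
orientation: [3.141, -0.051, -0.009]
force: [-18.8, 0.3, 15.9]
opening: 0.018
```

Call:
arm_command --motion '[{"slide": [0, 0, 0], "turn": [0, 0, 0]}, {"slide": [0, 0, 0], "turn": [0, 0, 0]}, {"slide": [0, 0, 0], "turn": [0, 0, 0]}, {"slide": [0, 0, -0.03], "turn": [0, 0, 0]}, {"slide": [0, 0, -0.1], "turn": [0, 0, 0]}]' --gripper 60

```text
t: 3.12
tool_pos: [0.559, -0.0735, 0.3528]
orientation: [-3.139, 0.051, 0.018]
force: [-0.1, 0.3, -1.1]
opening: 0.0468
```

Call:
arm_command --motion '[{"slide": [0, 0.0, -0.1], "turn": [0, 0, 0]}, {"slide": [-0.05, 0.08, 0], "turn": [0, 0, 0]}, {"slide": [-0.05, 0.1, 0], "turn": [0, 0, 0]}, {"slide": [-0.05, 0.1, 0], "turn": [0, 0, 0]}, {"slide": [-0.05, 0.1, 0], "turn": [0, 0, 0]}]'

```text
t: 3.53
tool_pos: [0.4797, -0.2161, 0.4003]
orientation: [3.14, -0.049, 0.003]
force: [1.0, -0.9, 0.8]
opening: 0.0557
```

Call:
arm_command --motion '[{"slide": [0, 0.1, 0], "turn": [0, 0, 0]}, {"slide": [0, 0.1, 0], "turn": [0, 0, 0]}, {"slide": [0, 0.1, 0], "turn": [0, 0, 0]}, {"slide": [0, 0.02, 0], "turn": [0, 0, 0]}, {"slide": [0, 0, 0], "turn": [0, 0, 0]}]'

```text
t: 3.95
tool_pos: [0.4757, -0.3457, 0.3992]
orientation: [3.14, -0.057, 0.0]
force: [0.3, 0.5, -0.1]
opening: 0.0555
```

Run:
```python
from h import *
c=shot('wrist','w2');s=robot.read_state();print(s['t'],s['tool_pos'],s['orientation'],s['opening'])
shot('side','s2')
cv2.imwrite('pics/w2b.png',cv2.resize(c['pixels'],None,fx=1.5,fy=1.5))
cv2.imwrite('pics/s2b.png',cv2.resize(ld('s2')['p'][165:384,180:400],None,fx=2.6,fy=2.6,interpolation=2))
```

```text
4.0 [ 0.4761406  -0.34395688  0.39908615] [-3.14071056e+00  5.44214473e-02 -3.03016843e-04] 0.056386104235056696
```

View pics/w2b.png

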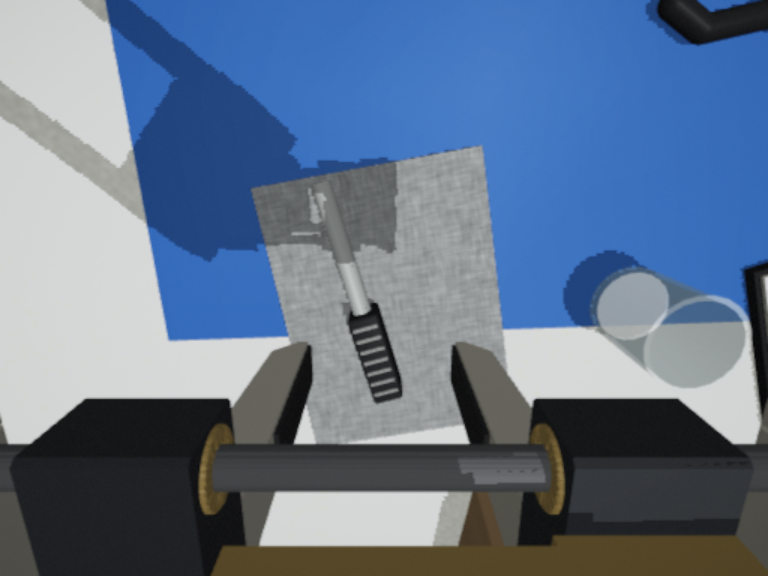

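View pics/s2b.png

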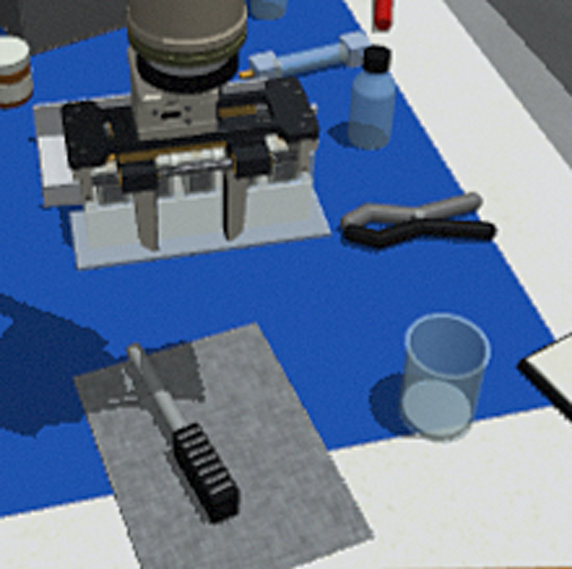

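Run:
```python
from h import *
np.set_printoptions(precision=4,suppress=True)
c=ld('w2');s=ld('s2'); f=lambda u,v,z: plane(c,u/1.5,v/1.5,z)
p=c['p'];cv2.imwrite('pics/z5.png',cv2.resize(p[110:275,190:290],None,fx=3.6,fy=3.6,interpolation=2))
g=lambda x,y:(180+x/2.6,165+y/2.6)
print('tip',tri((c,318/1.5,182/1.5),(s,*g(134,350))))
print('handle front top mid',f(363,311,.037),'back top mid',f(387,396,.037),'tip axis',f(319,184,.023))
print('front L/R',f(349,318,.037),f(377,305,.037))
print('handle tri back corner', tri((c,401/1.5,390/1.5),(s,*g(238,487))))
```

```text
tip (array([ 0.4301, -0.2862,  0.0194]), [np.float64(0.0018803297170320579), np.float64(0.0018803297170321182)])
handle front top mid [ 0.4592 -0.3869  0.037 ] back top mid [ 0.476  -0.4643  0.037 ] tip axis [ 0.4294 -0.2871  0.023 ]
front L/R [ 0.4476 -0.3924  0.037 ] [ 0.4706 -0.3822  0.037 ]
handle tri back corner (array([ 0.4888, -0.4613,  0.0331]), [np.float64(0.0006145523175667744), np.float64(0.0006145523175666156)])
```

View pics/z5.png

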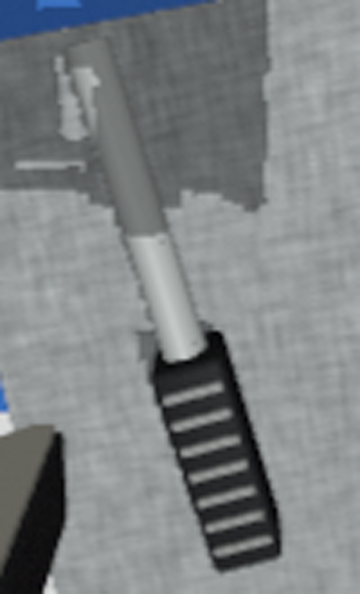

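Call:
arm_command --motion '[{"slide": [-0.0156, 0.078, 0], "turn": [0, 0, 0]}, {"slide": [-0.0156, 0.078, 0], "turn": [0, 0, 0]}, {"slide": [0, 0, 0.08], "turn": [0, 0, -0.19]}, {"slide": [0, 0, 0.08], "turn": [0, 0, -0.19]}, {"slide": [0, 0, 0.08], "turn": [0, 0, -0.19]}]'

```text
t: 4.47
tool_pos: [0.4627, -0.4038, 0.303]
orientation: [3.114, 0.405, 0.003]
force: [-0.5, 0.2, -0.0]
opening: 0.0558
```

Run:
```python
from h import *
c=shot('wrist','w3');s=robot.read_state();print(s['t'],s['tool_pos'],R.from_rotvec(s['orientation']).as_matrix().round(3).tolist(),s['opening'])
cv2.imwrite('pics/w3b.png',cv2.resize(c['pixels'],None,fx=1.5,fy=1.5))
```

```text
4.5167 [ 0.46093198 -0.40170483  0.29431885] [[0.965, 0.263, -0.006], [0.263, -0.965, 0.007], [-0.004, -0.008, -1.0]] 0.055414962240681
```

View pics/w3b.png

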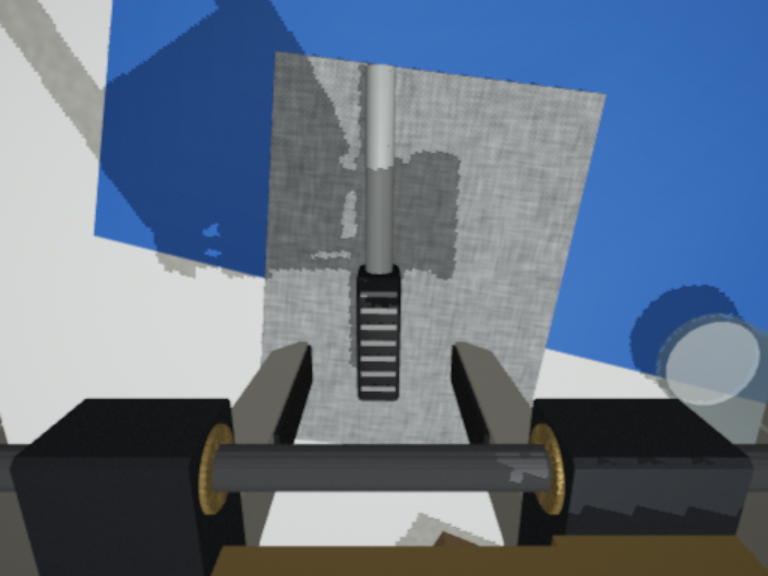

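Run:
```python
from h import *
np.set_printoptions(precision=4,suppress=True)
c=ld('w3'); f=lambda u,v,z: plane(c,u/1.5,v/1.5,z)
A=f(379,268,.037);B=f(378,388,.037);t=f(380,68,.023);C=f(378,400,.037)
print(A,B,C,t,np.linalg.norm(A-C),np.linalg.norm((t-A)[:2]))
d=(t-C)[:2];d/=np.linalg.norm(d);print(d, 'bal from tip',t[:2]-.127*d,'bal from front',A[:2]-.017*d)
print('pad corners',f(275,52,.003),f(606,94,.003))
```

```text
[ 0.4566 -0.3869  0.037 ] [ 0.4752 -0.4599  0.037 ] [ 0.4773 -0.4679  0.037 ] [ 0.4305 -0.2858  0.023 ] 0.08358205258863935 0.10444597754955562
[-0.2491  0.9685] bal from tip [ 0.4621 -0.4088] bal from front [ 0.4609 -0.4034]
pad corners [ 0.3708 -0.2898  0.003 ] [ 0.5583 -0.2626  0.003 ]
```

Call:
arm_command --motion '[{"slide": [0, 0.01, 0.05], "turn": [0, 0, 0]}, {"slide": [0, 0, 0.05], "turn": [0, 0, 0]}, {"slide": [0, 0, 0.05], "turn": [0, 0, 0]}, {"slide": [0, 0, 0.05], "turn": [0, 0, 0]}, {"slide": [0, 0, 0], "turn": [0, 0, 0]}]'

```text
t: 4.93
tool_pos: [0.4625, -0.406, 0.2194]
orientation: [-3.111, -0.395, 0.006]
force: [-0.4, 1.2, -1.3]
opening: 0.0557
```

Call:
arm_command --motion '[{"slide": [0, 0, 0], "turn": [0, 0, 0]}, {"slide": [0, 0, 0], "turn": [0, 0, 0]}, {"slide": [0, 0, 0], "turn": [0, 0, 0]}, {"slide": [0, 0, 0], "turn": [0, 0, 0]}, {"slide": [0, 0, 0], "turn": [0, 0, 0]}]'

```text
t: 5.35
tool_pos: [0.4633, -0.4093, 0.2243]
orientation: [3.115, 0.395, 0.002]
force: [0.3, 0.4, 0.8]
opening: 0.0558
```

Call:
arm_command --motion '[{"slide": [-0.003, 0, 0.02], "turn": [0, 0, 0]}, {"slide": [0, 0, 0.02], "turn": [0, 0, 0]}, {"slide": [0, 0, 0.02], "turn": [0, 0, 0]}, {"slide": [0, 0, 0.01], "turn": [0, 0, 0]}, {"slide": [0, 0, 0], "turn": [0, 0, 0]}]'

```text
t: 5.77
tool_pos: [0.4609, -0.4086, 0.1924]
orientation: [-3.114, -0.395, 0.003]
force: [-0.7, -0.2, -0.9]
opening: 0.056
```

Call:
arm_command --motion '[{"slide": [0, 0, 0], "turn": [0, 0, 0]}, {"slide": [0, 0, 0], "turn": [0, 0, 0]}, {"slide": [0, 0, 0], "turn": [0, 0, 0]}, {"slide": [0, 0, 0], "turn": [0, 0, 0]}, {"slide": [0, 0, 0], "turn": [0, 0, 0]}]' --gripper 0 --grip_force 50

```text
t: 6.18
tool_pos: [0.4618, -0.4094, 0.1952]
orientation: [3.116, 0.396, 0.001]
force: [0.5, 0.0, 0.8]
opening: 0.0271
```

Call:
arm_command --motion '[{"slide": [0, 0, 0], "turn": [0, 0, 0]}, {"slide": [0, 0, 0], "turn": [0, 0, 0]}, {"slide": [0, 0, 0], "turn": [0, 0, 0]}, {"slide": [0, 0, 0], "turn": [0, 0, 0]}, {"slide": [0, 0, 0], "turn": [0, 0, 0]}]'

```text
t: 6.6
tool_pos: [0.4619, -0.4094, 0.1952]
orientation: [3.116, 0.396, 0.001]
force: [0.0, -0.0, 4.3]
opening: 0.0257
```

Call:
arm_command --motion '[{"slide": [0, 0, -0.04], "turn": [0, 0, 0]}, {"slide": [0, 0, -0.06], "turn": [0, 0, 0]}, {"slide": [0, 0, -0.06], "turn": [0, 0, 0]}, {"slide": [0, 0, -0.04], "turn": [0, 0, 0]}, {"slide": [0, 0, 0], "turn": [0, 0, 0]}]'

```text
t: 7.02
tool_pos: [0.4626, -0.4103, 0.2787]
orientation: [3.112, 0.395, 0.005]
force: [0.7, -0.8, -1.3]
opening: 0.0256
```

Call:
arm_command --motion '[{"slide": [0, -0.04, 0], "turn": [0, 0, 0.144]}, {"slide": [0, -0.06, 0], "turn": [0, 0, 0.144]}, {"slide": [0, -0.06, 0], "turn": [0, 0, 0.144]}, {"slide": [0, -0.04, 0], "turn": [0, 0, 0.144]}, {"slide": [0, 0, 0], "turn": [0, 0, 0]}]'

```text
t: 7.43
tool_pos: [0.4494, -0.3272, 0.2722]
orientation: [-3.137, 0.06, 0.005]
force: [-1.2, -0.2, -2.5]
opening: 0.0257
```

Call:
arm_command --motion '[{"slide": [0, 0, 0], "turn": [0, 0, 0]}, {"slide": [0, 0, 0], "turn": [0, 0, 0]}, {"slide": [0, 0, 0], "turn": [0, 0, 0]}, {"slide": [0, 0, 0], "turn": [0, 0, 0]}, {"slide": [0, 0, 0], "turn": [0, 0, 0]}]'

```text
t: 7.85
tool_pos: [0.4501, -0.3309, 0.2745]
orientation: [-3.141, 0.056, 0.0]
force: [0.3, 0.8, -2.7]
opening: 0.0258
```

Run:
```python
from h import *
c=shot('wrist','w4');s=robot.read_state();print(s['t'],s['tool_pos'],s['orientation'],s['opening'])
cv2.imwrite('pics/w4b.png',cv2.resize(c['pixels'],None,fx=1.5,fy=1.5))
c=shot('side','s4')
cv2.imwrite('pics/s4b.png',cv2.resize(c['pixels'][165:345,160:360],None,fx=3.3,fy=3.3,interpolation=2))
```

```text
7.9 [ 0.45015424 -0.3308522   0.27465029] [ 3.14100353e+00 -5.61630652e-02 -1.71435049e-05] 0.025440376110700175
```

View pics/w4b.png

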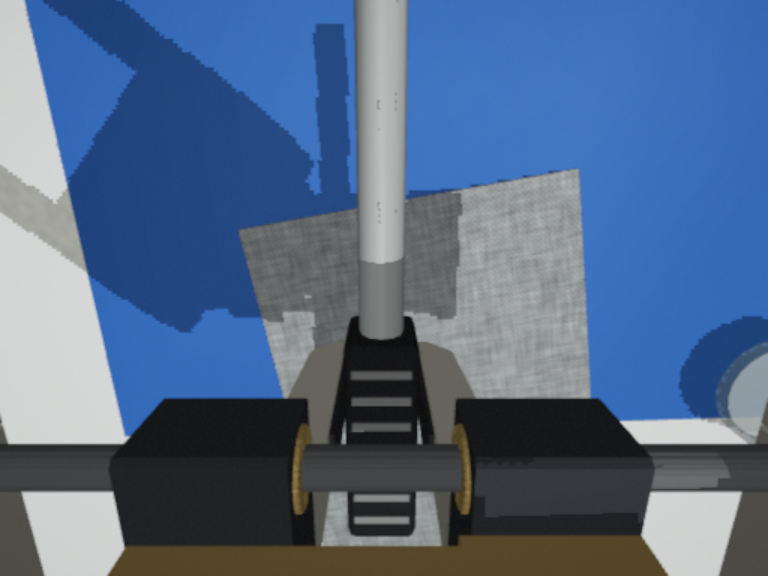

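View pics/s4b.png

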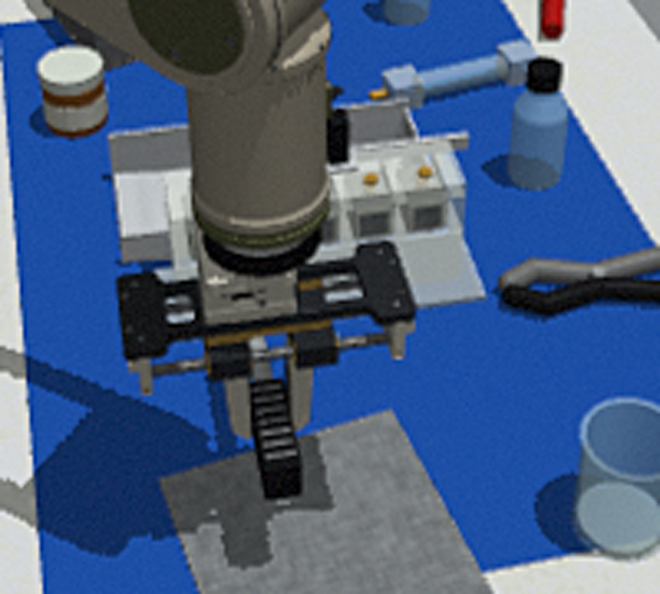

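Call:
arm_command --motion '[{"slide": [-0.01, -0.026, 0.018], "turn": [0, 0, 0]}, {"slide": [-0.01, -0.026, 0.018], "turn": [0, 0, 0]}, {"slide": [-0.01, -0.026, 0.018], "turn": [0, 0, 0]}, {"slide": [-0.01, -0.026, 0.018], "turn": [0, 0, 0]}, {"slide": [0, 0, 0], "turn": [0, 0, 0]}]'

```text
t: 8.37
tool_pos: [0.4346, -0.2865, 0.244]
orientation: [-3.138, 0.055, 0.005]
force: [-1.0, 1.2, -3.4]
opening: 0.0254
```

Call:
arm_command --motion '[{"slide": [0, 0, 0], "turn": [0, 0, 0]}, {"slide": [0, 0, 0], "turn": [0, 0, 0]}, {"slide": [0, 0, 0], "turn": [0, 0, 0]}, {"slide": [0, 0, 0], "turn": [0, 0, 0]}, {"slide": [0, 0, 0], "turn": [0, 0, 0]}]'

```text
t: 8.78
tool_pos: [0.4359, -0.2887, 0.2464]
orientation: [3.14, -0.056, 0.001]
force: [0.2, 0.2, -2.9]
opening: 0.0259
```

Run:
```python
from h import *
s=robot.read_state();print(s['t'],s['tool_pos'],s['orientation'],s['opening'])
c=shot('side','s5')
cv2.imwrite('pics/s5b.png',cv2.resize(c['pixels'][165:345,160:360],None,fx=3.3,fy=3.3,interpolation=2))
c=shot('scene','c5')
cv2.imwrite('pics/c5b.png',cv2.resize(c['pixels'][140:300,130:310],None,fx=3.5,fy=3.5,interpolation=2))
```

```text
8.7833 [ 0.43592095 -0.28872072  0.24643468] [ 3.14049900e+00 -5.63622095e-02  1.09976564e-03] 0.025902246460269805
```

View pics/c5b.png

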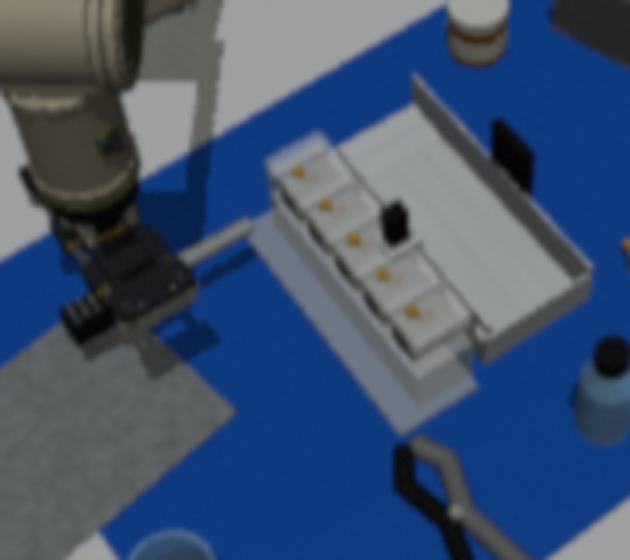

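View pics/s5b.png

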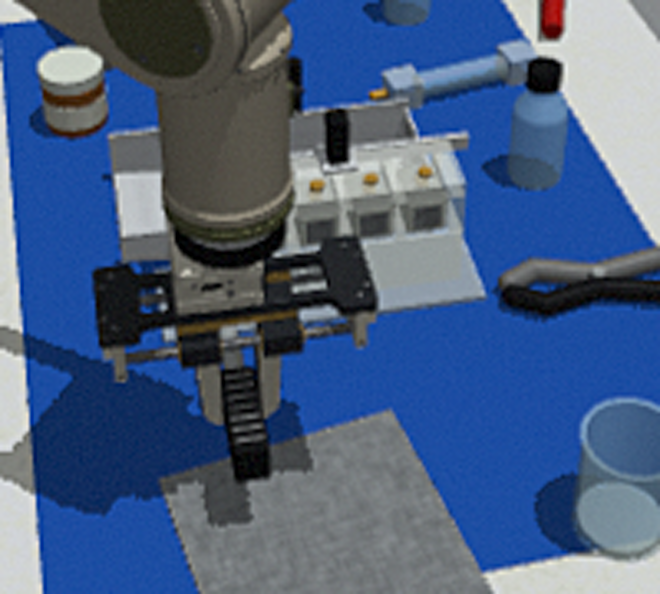

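Run:
```python
from h import *
c=ld('c5'); p=c['p'].copy(); F=8
def im(c,x0,x1,y0,y1,name,F):
    a=cv2.resize(c['p'][y0:y1,x0:x1],None,fx=F,fy=F,interpolation=2)
    u=np.array([.99939,-.035,0]);v=np.array([.035,.99939,0]);O=np.array([.5352,-.090,0])
    def dr(X,col):
        q=proj(c,X); cv2.circle(a,(int((q[0]+.5-x0)*F),int((q[1]+.5-y0)*F)),2,col,-1)
    for k in [-.092,-.046,0,.046,.092]:
        for dx in(-.0185,.0185):
            for dz in (.055,.094): dr(O+u*(k+dx)-v*.03+np.array([0,0,dz]),(0,0,255))
    for sx in(-.123,.123):
        for sy in (-.03,.03): dr(O+u*sx+v*sy+[0,0,.108],(0,255,0))
        dr(O+u*sx-v*.06+[0,0,.006],(255,255,0))
    T=np.array([.4359,-.2887,.0744]); dr(T+v*.1275,(255,0,255))
    cv2.imwrite(name,a)
im(c,190,275,170,270,'pics/z6.png',7)
s=ld('side0'); im(s,205,310,200,275,'pics/z7.png',7)
```

```text
(no output)
```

View pics/z6.png

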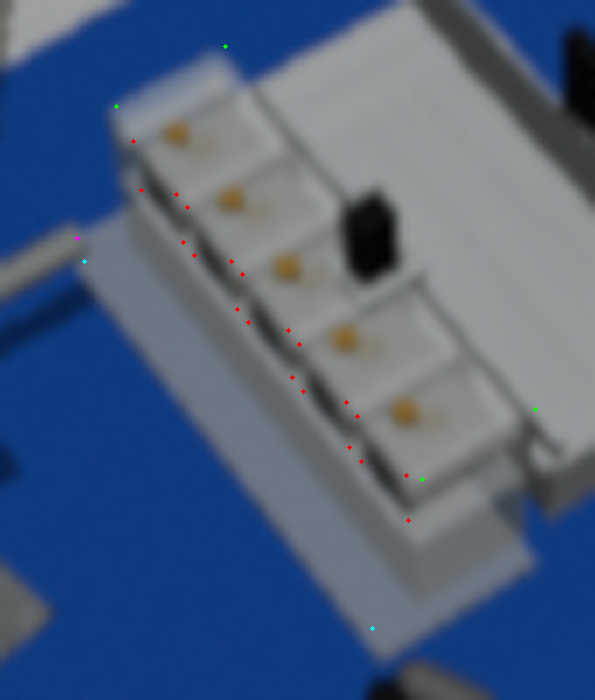

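View pics/z7.png

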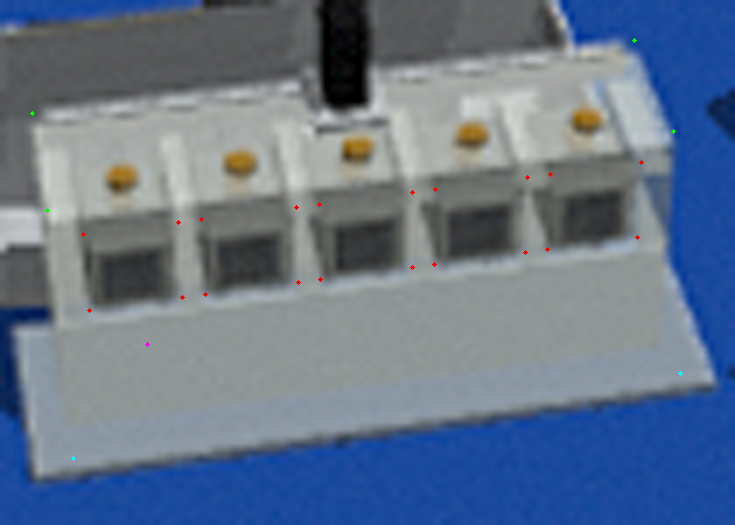

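Call:
arm_command --motion '[{"slide": [0, -0.022, 0.002], "turn": [0, 0, 0]}, {"slide": [0, -0.022, 0.002], "turn": [0, 0, 0]}, {"slide": [0, -0.022, 0], "turn": [0, 0, 0]}, {"slide": [0, -0.022, 0], "turn": [0, 0, 0]}, {"slide": [0, -0.015, 0], "turn": [0, 0, 0]}]'

```text
t: 9.3
tool_pos: [0.4371, -0.2455, 0.2442]
orientation: [-3.141, 0.054, 0.0]
force: [-0.5, -4.3, -2.6]
opening: 0.0259
```

Call:
arm_command --motion '[{"slide": [0, -0.015, 0], "turn": [0, 0, 0]}, {"slide": [0, -0.015, 0], "turn": [0, 0, 0]}, {"slide": [0, -0.015, 0], "turn": [0, 0, 0]}, {"slide": [0, -0.015, 0], "turn": [0, 0, 0]}, {"slide": [0, -0.015, 0], "turn": [0, 0, 0]}]'

```text
t: 9.72
tool_pos: [0.4382, -0.2166, 0.2444]
orientation: [3.141, -0.056, 0.0]
force: [-0.7, -3.9, -2.3]
opening: 0.0259
```

Run:
```python
from h import *
s=robot.read_state();print(s['t'],s['tool_pos'],s['orientation'],s['force'])
c=shot('scene','c6')
cv2.imwrite('pics/c6b.png',cv2.resize(c['pixels'][140:300,130:310],None,fx=3.5,fy=3.5,interpolation=2))
```

```text
9.7167 [ 0.4382251  -0.21663755  0.24442116] [ 3.14070425e+00 -5.59673285e-02  2.34527458e-04] [-0.65198734 -3.86022559 -2.27642327]
```

View pics/c6b.png

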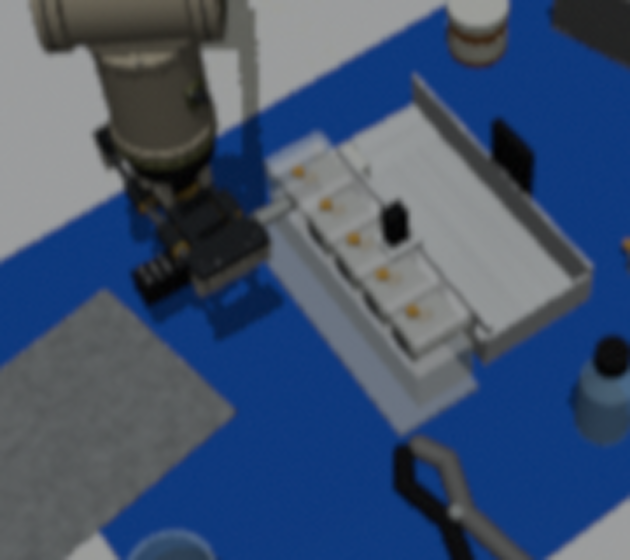

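Call:
arm_command --motion '[{"slide": [0, -0.015, 0], "turn": [0, 0, 0]}, {"slide": [0, -0.015, 0], "turn": [0, 0, 0]}, {"slide": [0, -0.015, 0], "turn": [0, 0, 0]}, {"slide": [0, -0.012, 0], "turn": [0, 0, 0]}, {"slide": [0, -0.01, 0], "turn": [0, 0, 0]}]'

```text
t: 10.18
tool_pos: [0.4391, -0.1894, 0.2442]
orientation: [-3.141, 0.055, 0.001]
force: [-0.0, -0.2, -2.0]
opening: 0.0258
```

Call:
arm_command --motion '[{"slide": [0, -0.01, 0], "turn": [0, 0, 0]}, {"slide": [0, -0.01, 0], "turn": [0, 0, 0]}, {"slide": [0, 0, 0], "turn": [0, 0, 0]}, {"slide": [0, 0, 0], "turn": [0, 0, 0]}, {"slide": [0, 0, 0], "turn": [0, 0, 0]}]'

```text
t: 10.6
tool_pos: [0.4395, -0.1823, 0.2444]
orientation: [3.141, -0.056, 0.0]
force: [0.4, 0.0, -2.0]
opening: 0.0256
```

```bash
cat > look.py <<'E'
import sys
from h import *
t=sys.argv[1]
s=robot.read_state();print(s['t'],s['tool_pos'].round(4),s['orientation'].round(3),s['force'].round(1))
O=np.array([.534,-.089]);d=s['tool_pos'][:2]-O
print('man xy',d@[.99939,-.035],d@[.035,.99939])
c=shot('scene','c'+t)
cv2.imwrite(f'pics/c{t}b.png',cv2.resize(c['pixels'][140:300,130:310],None,fx=3.5,fy=3.5,interpolation=2))
E
python3 look.py 7
```

```text
10.6 [ 0.4395 -0.1823  0.2444] [ 3.141 -0.056  0.   ] [ 0.4  0.  -2. ]
man xy -0.09120579744333561 -0.09657721100186023
```

View pics/c7b.png

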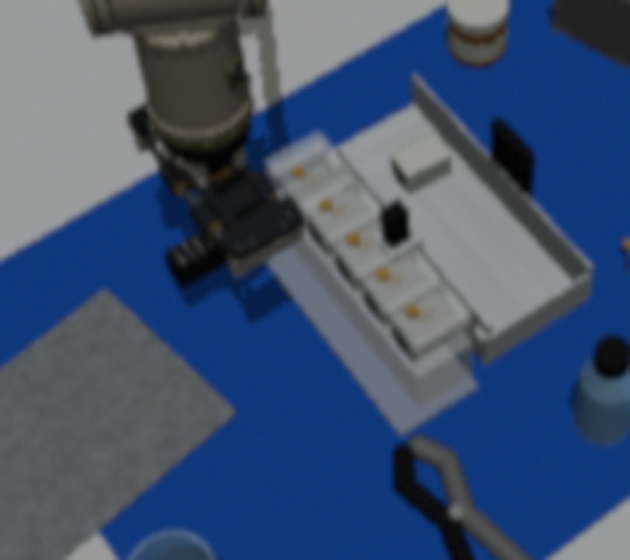

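Call:
arm_command --motion '[{"slide": [0, 0.04, 0], "turn": [0, 0, 0]}, {"slide": [0, 0.07, 0], "turn": [0, 0, 0]}, {"slide": [0, 0.065, 0], "turn": [0, 0, 0]}, {"slide": [0.04, 0, 0], "turn": [0, 0, 0]}, {"slide": [0.075, 0, 0], "turn": [0, 0, 0]}]'

```text
t: 11.07
tool_pos: [0.4815, -0.2558, 0.2439]
orientation: [-3.141, 0.062, 0.003]
force: [-0.3, -0.2, -1.5]
opening: 0.0254
```

Call:
arm_command --motion '[{"slide": [0, 0, 0], "turn": [0, 0, 0]}, {"slide": [0, 0, 0], "turn": [0, 0, 0]}, {"slide": [0, -0.01, 0], "turn": [0, 0, 0]}, {"slide": [0, -0.015, 0], "turn": [0, 0, 0]}, {"slide": [0, -0.015, 0], "turn": [0, 0, 0]}]'

```text
t: 11.48
tool_pos: [0.4829, -0.2377, 0.2445]
orientation: [3.14, -0.056, 0.0]
force: [-0.1, -3.6, -4.0]
opening: 0.0255
```

Call:
arm_command --motion '[{"slide": [0, -0.015, 0], "turn": [0, 0, 0]}, {"slide": [0, -0.015, 0], "turn": [0, 0, 0]}, {"slide": [0, -0.015, 0], "turn": [0, 0, 0]}, {"slide": [0, -0.015, 0], "turn": [0, 0, 0]}, {"slide": [0, -0.015, 0], "turn": [0, 0, 0]}]'

```text
t: 11.9
tool_pos: [0.4845, -0.2068, 0.2444]
orientation: [-3.14, 0.055, -0.0]
force: [-0.0, 0.8, -1.8]
opening: 0.0255
```

```bash
python3 look.py 8
```

```text
11.9 [ 0.4845 -0.2068  0.2444] [-3.14   0.055 -0.   ] [-0.   0.8 -1.8]
man xy -0.045314848667116256 -0.11946825437269229
```

Call:
arm_command --motion '[{"slide": [0, -0.015, 0], "turn": [0, 0, 0]}, {"slide": [0, -0.015, 0], "turn": [0, 0, 0]}, {"slide": [0, -0.012, 0], "turn": [0, 0, 0]}, {"slide": [0, -0.01, 0], "turn": [0, 0, 0]}, {"slide": [0, -0.01, 0], "turn": [0, 0, 0]}]'

```text
t: 12.37
tool_pos: [0.4855, -0.1826, 0.2443]
orientation: [-3.141, 0.056, 0.0]
force: [0.1, 0.7, -2.5]
opening: 0.0258
```

```bash
python3 look.py 9
```

```text
12.3667 [ 0.4855 -0.1826  0.2443] [-3.141  0.056  0.   ] [ 0.1  0.7 -2.5]
man xy -0.04523702175191793 -0.0952226840987309
```

View pics/c9b.png

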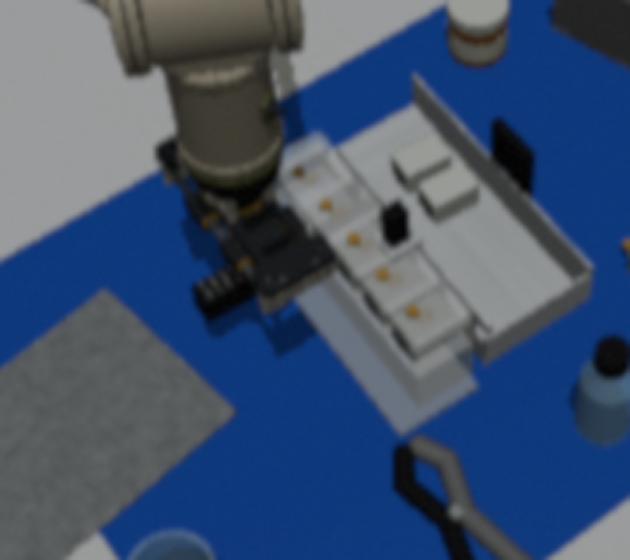

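Call:
arm_command --motion '[{"slide": [0, 0.04, 0], "turn": [0, 0, 0]}, {"slide": [0, 0.07, 0], "turn": [0, 0, 0]}, {"slide": [0, 0.07, 0], "turn": [0, 0, 0]}, {"slide": [0.04, 0, 0], "turn": [0, 0, 0]}, {"slide": [0.073, 0, 0], "turn": [0, 0, 0]}]'

```text
t: 12.83
tool_pos: [0.5267, -0.2585, 0.2439]
orientation: [-3.141, 0.062, 0.003]
force: [-0.4, 0.6, -2.3]
opening: 0.0256
```

Call:
arm_command --motion '[{"slide": [0, 0, 0], "turn": [0, 0, 0]}, {"slide": [0, 0, 0], "turn": [0, 0, 0]}, {"slide": [0, -0.01, 0], "turn": [0, 0, 0]}, {"slide": [0, -0.015, 0], "turn": [0, 0, 0]}, {"slide": [0, -0.015, 0], "turn": [0, 0, 0]}]'

```text
t: 13.25
tool_pos: [0.5281, -0.2404, 0.2445]
orientation: [3.14, -0.056, -0.0]
force: [0.2, -2.4, -3.4]
opening: 0.0256
```

Call:
arm_command --motion '[{"slide": [0, -0.015, 0], "turn": [0, 0, 0]}, {"slide": [0, -0.015, 0], "turn": [0, 0, 0]}, {"slide": [0, -0.015, 0], "turn": [0, 0, 0]}, {"slide": [0, -0.015, 0], "turn": [0, 0, 0]}, {"slide": [0, -0.015, 0], "turn": [0, 0, 0]}]'

```text
t: 13.67
tool_pos: [0.5297, -0.2096, 0.2444]
orientation: [-3.14, 0.056, -0.0]
force: [0.3, 0.6, -2.0]
opening: 0.0255
```

Call:
arm_command --motion '[{"slide": [0, -0.015, 0], "turn": [0, 0, 0]}, {"slide": [0, -0.015, 0], "turn": [0, 0, 0]}, {"slide": [0, -0.015, 0], "turn": [0, 0, 0]}, {"slide": [0, -0.012, 0], "turn": [0, 0, 0]}, {"slide": [0, -0.012, 0], "turn": [0, 0, 0]}]'

```text
t: 14.08
tool_pos: [0.5307, -0.1824, 0.2443]
orientation: [-3.141, 0.055, 0.0]
force: [-0.2, -0.1, -2.0]
opening: 0.0255
```

```bash
python3 look.py 10
```

```text
14.0833 [ 0.5307 -0.1824  0.2443] [-3.141  0.055  0.   ] [-0.2 -0.1 -2. ]
man xy -2.6441998826769473e-05 -0.09347526093167065
```

View pics/c10b.png

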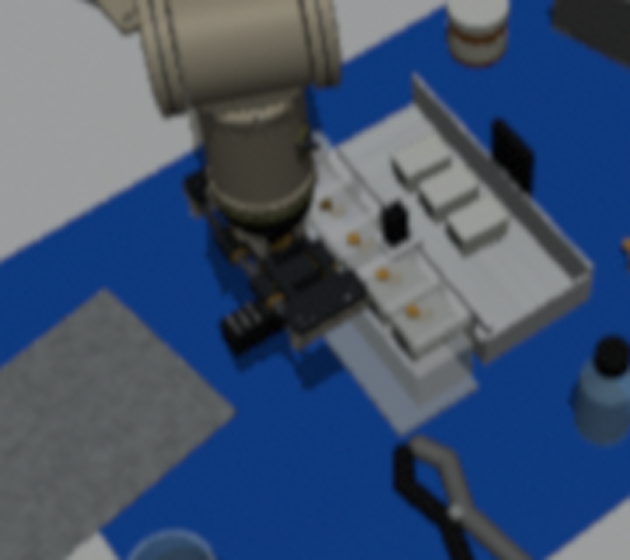

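Three in the tray. On to bore 4.

Call:
arm_command --motion '[{"slide": [0, 0.04, 0], "turn": [0, 0, 0]}, {"slide": [0, 0.07, 0], "turn": [0, 0, 0]}, {"slide": [0, 0.07, 0], "turn": [0, 0, 0]}, {"slide": [0.04, 0, 0], "turn": [0, 0, 0]}, {"slide": [0.074, 0, 0], "turn": [0, 0, 0]}]'

```text
t: 14.55
tool_pos: [0.5722, -0.2587, 0.244]
orientation: [-3.141, 0.062, 0.003]
force: [-0.3, 1.4, -2.1]
opening: 0.0258
```

Call:
arm_command --motion '[{"slide": [0, 0, 0], "turn": [0, 0, 0]}, {"slide": [0, 0, 0], "turn": [0, 0, 0]}, {"slide": [0, -0.01, 0], "turn": [0, 0, 0]}, {"slide": [0, -0.015, 0], "turn": [0, 0, 0]}, {"slide": [0, -0.015, 0], "turn": [0, 0, 0]}]'

```text
t: 14.97
tool_pos: [0.5737, -0.2405, 0.2445]
orientation: [3.14, -0.056, -0.0]
force: [-0.4, -3.5, -3.2]
opening: 0.0257
```

Call:
arm_command --motion '[{"slide": [0, -0.015, 0], "turn": [0, 0, 0]}, {"slide": [0, -0.015, 0], "turn": [0, 0, 0]}, {"slide": [0, -0.015, 0], "turn": [0, 0, 0]}, {"slide": [0, -0.015, 0], "turn": [0, 0, 0]}, {"slide": [0, -0.015, 0], "turn": [0, 0, 0]}]'

```text
t: 15.38
tool_pos: [0.5753, -0.2096, 0.2445]
orientation: [-3.14, 0.055, -0.0]
force: [0.0, 0.1, -2.0]
opening: 0.0255
```

Call:
arm_command --motion '[{"slide": [0, -0.015, 0], "turn": [0, 0, 0]}, {"slide": [0, -0.015, 0], "turn": [0, 0, 0]}, {"slide": [0, -0.015, 0], "turn": [0, 0, 0]}, {"slide": [0, -0.012, 0], "turn": [0, 0, 0]}, {"slide": [0, -0.012, 0], "turn": [0, 0, 0]}]'

```text
t: 15.8
tool_pos: [0.5764, -0.1824, 0.2443]
orientation: [-3.141, 0.055, 0.0]
force: [-0.1, 0.0, -2.5]
opening: 0.0258
```

```bash
python3 look.py 11
```

```text
15.8 [ 0.5764 -0.1824  0.2443] [-3.141  0.055  0.   ] [-0.1  0.  -2.5]
man xy 0.04559890050924523 -0.09190005499941013
```

View pics/c11b.png

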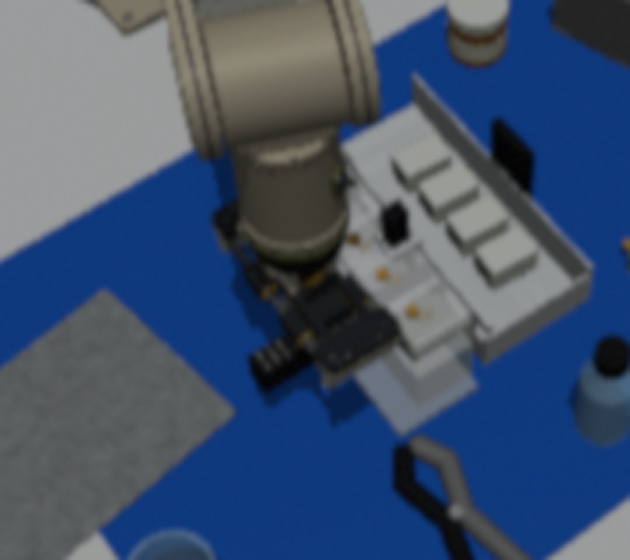

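Call:
arm_command --motion '[{"slide": [0, 0.04, 0], "turn": [0, 0, 0]}, {"slide": [0, 0.07, 0], "turn": [0, 0, 0]}, {"slide": [0, 0.07, 0], "turn": [0, 0, 0]}, {"slide": [0.04, 0, 0], "turn": [0, 0, 0]}, {"slide": [0.074, 0, 0], "turn": [0, 0, 0]}]'

```text
t: 16.27
tool_pos: [0.6176, -0.2598, 0.244]
orientation: [3.141, -0.062, -0.003]
force: [0.0, 0.2, -2.2]
opening: 0.0258
```

Call:
arm_command --motion '[{"slide": [0, 0, 0], "turn": [0, 0, 0]}, {"slide": [0, 0, 0], "turn": [0, 0, 0]}, {"slide": [0, -0.01, 0], "turn": [0, 0, 0]}, {"slide": [0, -0.015, 0], "turn": [0, 0, 0]}, {"slide": [0, -0.015, 0], "turn": [0, 0, 0]}]'

```text
t: 16.68
tool_pos: [0.6192, -0.2408, 0.2445]
orientation: [3.14, -0.057, -0.0]
force: [-0.5, -2.8, -4.1]
opening: 0.0258
```

Call:
arm_command --motion '[{"slide": [0, -0.015, 0], "turn": [0, 0, 0]}, {"slide": [0, -0.015, 0], "turn": [0, 0, 0]}, {"slide": [0, -0.015, 0], "turn": [0, 0, 0]}, {"slide": [0, -0.015, 0], "turn": [0, 0, 0]}, {"slide": [0, -0.015, 0], "turn": [0, 0, 0]}]'

```text
t: 17.1
tool_pos: [0.621, -0.2095, 0.2445]
orientation: [-3.14, 0.055, -0.0]
force: [-0.6, -0.4, -2.0]
opening: 0.0256
```

Call:
arm_command --motion '[{"slide": [0, -0.015, 0], "turn": [0, 0, 0]}, {"slide": [0, -0.015, 0], "turn": [0, 0, 0]}, {"slide": [0, -0.015, 0], "turn": [0, 0, 0]}, {"slide": [0, -0.012, 0], "turn": [0, 0, 0]}, {"slide": [0, -0.01, 0], "turn": [0, 0, 0]}]'

```text
t: 17.52
tool_pos: [0.6219, -0.1832, 0.2443]
orientation: [-3.141, 0.055, 0.0]
force: [-0.2, -0.8, -2.2]
opening: 0.0255
```

```bash
python3 look.py 12
```

```text
17.5167 [ 0.6219 -0.1832  0.2443] [-3.141  0.055  0.   ] [-0.2 -0.8 -2.2]
man xy 0.09118714401884867 -0.09105813141738557
```

View pics/c12b.png

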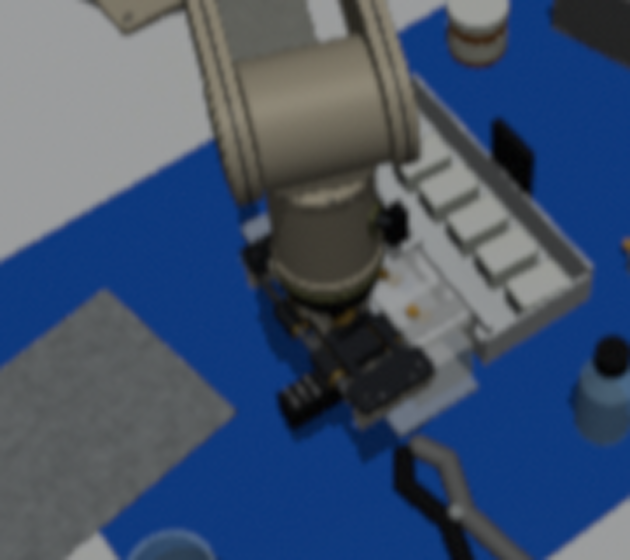

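Call:
arm_command --motion '[{"slide": [0, 0.04, 0], "turn": [0, 0, 0]}, {"slide": [0, 0.08, 0], "turn": [0, 0, 0]}, {"slide": [0, 0.08, 0], "turn": [0, 0, 0]}, {"slide": [0, 0.08, 0], "turn": [0, 0, 0]}, {"slide": [-0.03, 0.08, 0], "turn": [0, 0, 0]}]'

```text
t: 17.98
tool_pos: [0.6054, -0.3295, 0.2447]
orientation: [3.14, -0.055, 0.003]
force: [1.0, -0.9, -1.8]
opening: 0.0256
```

Call:
arm_command --motion '[{"slide": [-0.08, 0.08, 0], "turn": [0, 0, 0]}, {"slide": [-0.08, 0.08, 0], "turn": [0, 0, 0]}, {"slide": [-0.08, 0.08, 0], "turn": [0, 0, 0]}, {"slide": [-0.042, 0.034, 0], "turn": [0, 0, -0.18]}, {"slide": [0, 0, 0], "turn": [0, 0, -0.18]}]'

```text
t: 18.4
tool_pos: [0.4916, -0.4301, 0.2443]
orientation: [3.132, 0.224, -0.003]
force: [0.2, 0.5, -2.4]
opening: 0.0257
```

Call:
arm_command --motion '[{"slide": [0, 0, 0], "turn": [0, 0, 0]}, {"slide": [0, 0, 0], "turn": [0, 0, 0]}, {"slide": [0, 0, 0], "turn": [0, 0, 0]}, {"slide": [0, 0, 0], "turn": [0, 0, 0]}, {"slide": [0, 0, 0], "turn": [0, 0, 0]}]'

```text
t: 18.82
tool_pos: [0.4967, -0.425, 0.2443]
orientation: [-3.133, -0.227, -0.0]
force: [0.9, -0.3, -1.6]
opening: 0.0262
```

```bash
python3 look.py 13
python3 - <<'E'
from h import *
c=shot('side','s13')
cv2.imwrite('pics/s13b.png',cv2.resize(c['pixels'][165:384,160:400],None,fx=2.7,fy=2.7,interpolation=2))
c=shot('wrist','w13')
E
```

```text
18.8167 [ 0.4967 -0.425   0.2443] [-3.133 -0.227 -0.   ] [ 0.9 -0.3 -1.6]
man xy -0.025476852767185806 -0.3370674886168347
```

View pics/s13b.png

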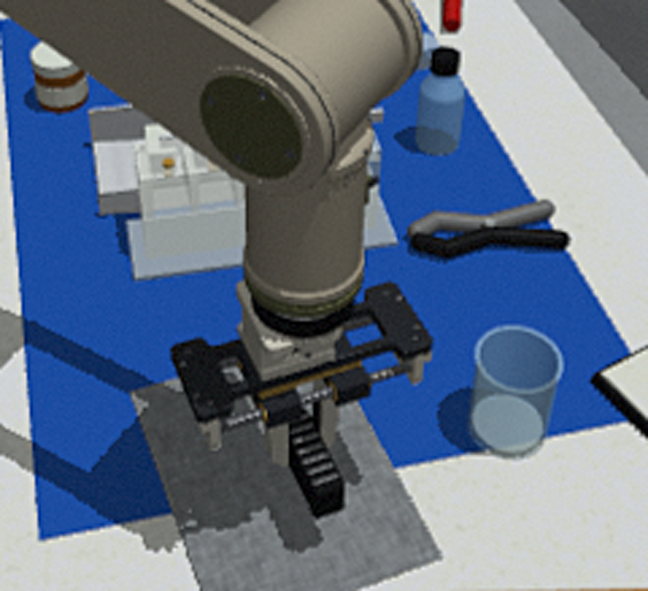

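View pics/w13.png

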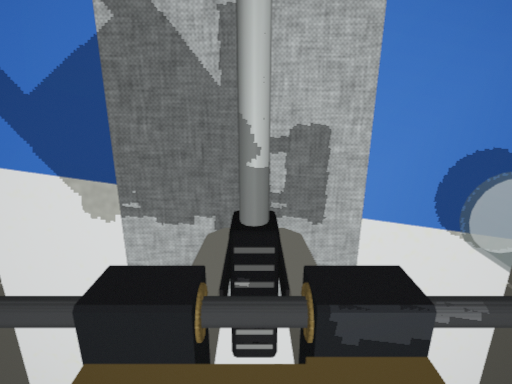

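View pics/c13b.png

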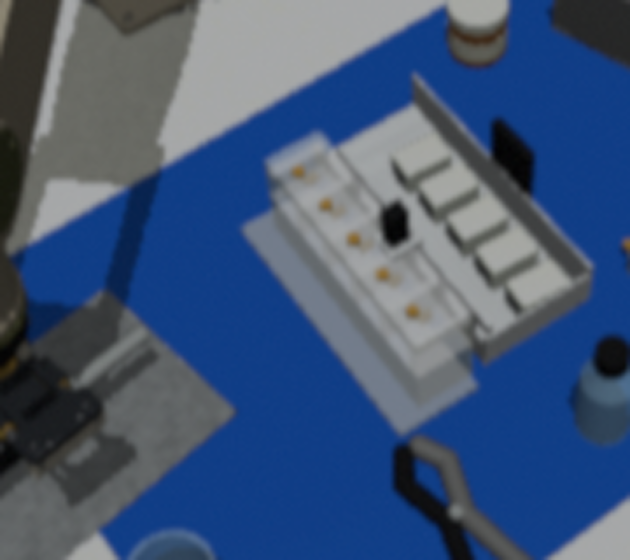

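Call:
arm_command --motion '[{"slide": [-0.012, 0.007, 0.03], "turn": [0, 0, 0]}, {"slide": [-0.012, 0.007, 0.03], "turn": [0, 0, 0]}, {"slide": [0, 0, 0.03], "turn": [0, 0, 0]}, {"slide": [0, 0, 0.01], "turn": [0, 0, 0]}, {"slide": [0, 0, 0.01], "turn": [0, 0, 0]}]'

```text
t: 19.38
tool_pos: [0.4865, -0.432, 0.1979]
orientation: [-3.131, -0.226, 0.003]
force: [-1.1, -0.0, -2.0]
opening: 0.0258
```

Call:
arm_command --motion '[{"slide": [0, 0, 0.005], "turn": [0, 0, 0]}, {"slide": [0, 0, 0.004], "turn": [0, 0, 0]}, {"slide": [0, 0, 0], "turn": [0, 0, 0]}, {"slide": [0, 0, 0], "turn": [0, 0, 0]}, {"slide": [0, 0, 0], "turn": [0, 0, 0]}]'

```text
t: 19.8
tool_pos: [0.4877, -0.4327, 0.1974]
orientation: [3.133, 0.227, 0.001]
force: [0.2, 0.0, -1.8]
opening: 0.0256
```

Call:
arm_command --motion '[{"slide": [0, 0, 0.003], "turn": [0, 0, 0]}, {"slide": [0, 0, 0.002], "turn": [0, 0, 0]}, {"slide": [0, 0, 0], "turn": [0, 0, 0]}, {"slide": [0, 0, 0], "turn": [0, 0, 0]}, {"slide": [0, 0, 0], "turn": [0, 0, 0]}]'

```text
t: 20.22
tool_pos: [0.4875, -0.4327, 0.1952]
orientation: [3.133, 0.227, 0.001]
force: [0.3, -0.1, 1.2]
opening: 0.0259
```

Call:
arm_command --motion '[{"slide": [0, 0, 0], "turn": [0, 0, 0]}, {"slide": [0, 0, 0], "turn": [0, 0, 0]}, {"slide": [0, 0, 0], "turn": [0, 0, 0]}, {"slide": [0, 0, 0], "turn": [0, 0, 0]}, {"slide": [0, 0, 0], "turn": [0, 0, 0]}]' --gripper 60

```text
t: 20.63
tool_pos: [0.4873, -0.4325, 0.1947]
orientation: [-3.133, -0.227, 0.0]
force: [0.1, 0.3, -0.0]
opening: 0.0534
```

Call:
arm_command --motion '[{"slide": [0, 0, -0.05], "turn": [0, 0, 0]}, {"slide": [0, 0, -0.1], "turn": [0, 0, 0]}, {"slide": [0, 0, -0.1], "turn": [0, 0, 0]}, {"slide": [0, 0, -0.1], "turn": [0, 0, 0]}, {"slide": [0, 0, -0.1], "turn": [0, 0, 0]}]'

```text
t: 21.05
tool_pos: [0.4871, -0.4323, 0.3765]
orientation: [-3.133, -0.227, 0.0]
force: [0.7, -0.7, 0.4]
opening: 0.0558
```

Call:
arm_command --motion '[{"slide": [0.022, -0.09, 0], "turn": [0, 0, 0]}, {"slide": [0.022, -0.09, 0], "turn": [0, 0, 0]}, {"slide": [0.022, -0.09, 0], "turn": [0, 0, 0]}, {"slide": [0.022, -0.09, 0], "turn": [0, 0, 0]}, {"slide": [0.022, -0.09, 0], "turn": [0, 0, 0]}]'

```text
t: 21.47
tool_pos: [0.5047, -0.2465, 0.3749]
orientation: [3.133, 0.226, 0.001]
force: [0.6, 0.2, 0.6]
opening: 0.056
```

Call:
arm_command --motion '[{"slide": [0.022, -0.09, 0], "turn": [0, 0, 0]}, {"slide": [0.022, -0.09, 0], "turn": [0, 0, 0]}, {"slide": [0.022, -0.09, 0], "turn": [0, 0, 0]}, {"slide": [0.022, -0.09, 0], "turn": [0, 0, 0]}, {"slide": [0.022, -0.09, 0], "turn": [0, 0, 0]}]'

```text
t: 21.88
tool_pos: [0.5224, -0.0618, 0.375]
orientation: [3.133, 0.227, 0.001]
force: [0.8, -0.1, 0.0]
opening: 0.0558
```

Call:
arm_command --motion '[{"slide": [0, 0, 0], "turn": [0, 0, -0.23]}, {"slide": [0, 0, 0], "turn": [0, 0, -0.23]}, {"slide": [0, 0, 0], "turn": [0, 0, -0.23]}, {"slide": [0, 0, 0], "turn": [0, 0, -0.23]}, {"slide": [0, 0, 0], "turn": [0, 0, -0.23]}]'

```text
t: 22.3
tool_pos: [0.5226, -0.0633, 0.3748]
orientation: [2.937, 1.115, 0.0]
force: [-0.4, 0.8, -0.3]
opening: 0.0558
```

Call:
arm_command --motion '[{"slide": [0, 0, 0], "turn": [0, 0, -0.23]}, {"slide": [0, 0, 0], "turn": [0, 0, -0.23]}, {"slide": [0, 0, 0], "turn": [0, 0, -0.23]}, {"slide": [0, 0, 0], "turn": [0, 0, -0.23]}, {"slide": [0, 0, 0], "turn": [0, 0, -0.23]}]'

```text
t: 22.72
tool_pos: [0.5225, -0.0636, 0.3748]
orientation: [2.501, 1.901, 0.0]
force: [-0.7, -1.1, -0.8]
opening: 0.0564
```

Call:
arm_command --motion '[{"slide": [0, 0, 0], "turn": [0, 0, -0.23]}, {"slide": [0, 0, 0], "turn": [0, 0, -0.23]}, {"slide": [0, 0, 0], "turn": [0, 0, 0]}, {"slide": [0, 0, 0], "turn": [0, 0, 0]}, {"slide": [0, 0, 0], "turn": [0, 0, 0]}]'

```text
t: 23.13
tool_pos: [0.5226, -0.0636, 0.3748]
orientation: [2.277, 2.165, -0.0]
force: [0.5, -0.4, -1.0]
opening: 0.056
```

Run:
```python
from h import *
s=robot.read_state();print(s['t'],s['tool_pos'],s['q'].round(2),R.from_rotvec(s['orientation']).as_matrix().round(3).tolist())
c=shot('wrist','w14');c=shot('scene','c14');c=shot('side','s14')
cv2.imwrite('pics/w14b.png',cv2.resize(ld('w14')['p'],None,fx=1.5,fy=1.5))
```

```text
23.1333 [ 0.52256398 -0.06359442  0.3747583 ] [-0.22 -0.05  1.73 -0.    1.46 -1.74] [[0.05, 0.999, -0.0], [0.999, -0.05, -0.0], [-0.0, -0.0, -1.0]]
```

View pics/w14b.png

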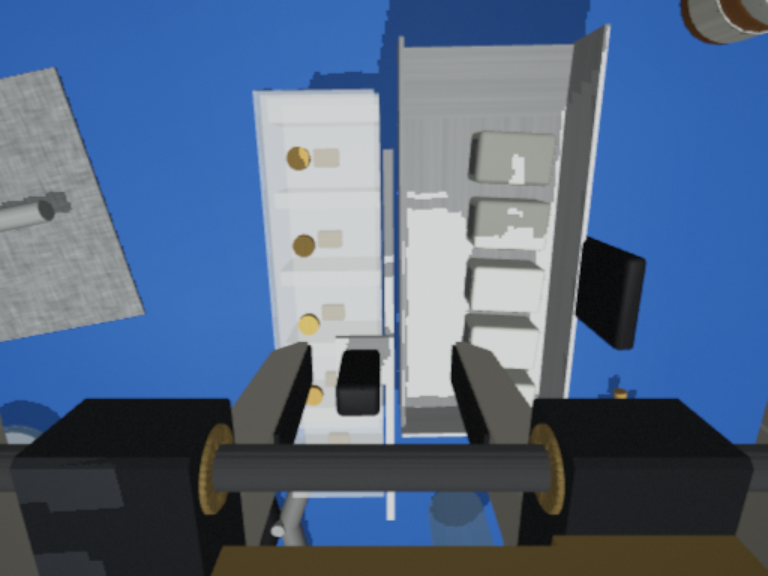

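View pics/c14.png

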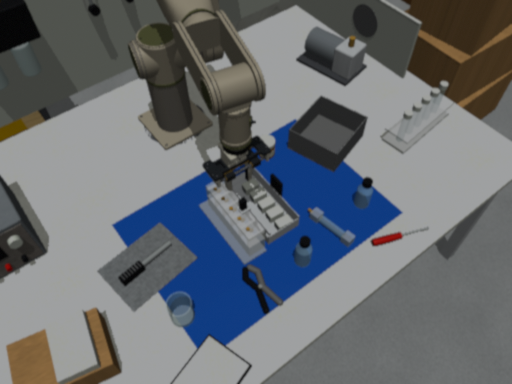

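View pics/s14.png

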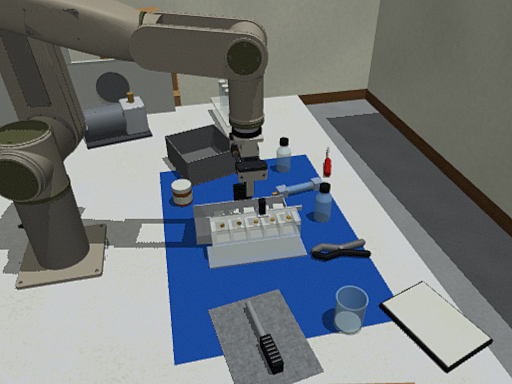

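Run:
```python
from h import *
np.set_printoptions(precision=4,suppress=True)
w=ld('w14');c=ld('c14');s=ld('s14'); f=lambda u,v,z: plane(w,u/1.5,v/1.5,z)
print('plate outer top',f(643,262,.112),f(633,347,.112))
print('tray -y wall top',f(402,38,.034),f(403,434,.034),'+y wall top',f(608,27,.054),f(565,400,.054))
for n,C,b in [('z8',w,(370,150,440,245)),('z9',c,(225,160,305,250)),('z10',s,(185,170,310,270)),('z11',c,(280,90,380,175)),('z12',s,(155,115,250,190))]:
    x0,y0,x1,y1=b; a=cv2.resize(C['p'][y0:y1,x0:x1],None,fx=6,fy=6,interpolation=2); cv2.imwrite(f'pics/{n}.png',a)
```

```text
plate outer top [0.5059 0.0811 0.112 ] [0.5569 0.0812 0.112 ]
tray -y wall top [ 0.3717 -0.0436  0.034 ] [ 0.6623 -0.0534  0.034 ] +y wall top [0.3764 0.0775 0.054 ] [0.6252 0.0687 0.054 ]
```

View pics/z8.png

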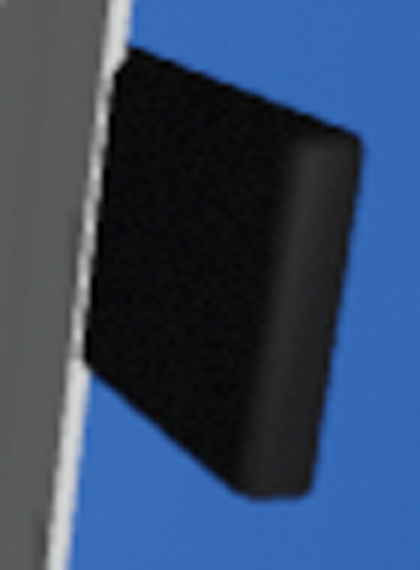

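View pics/z9.png

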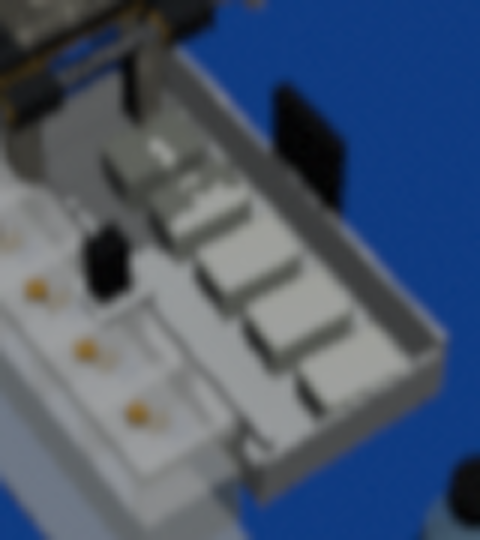

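View pics/z11.png

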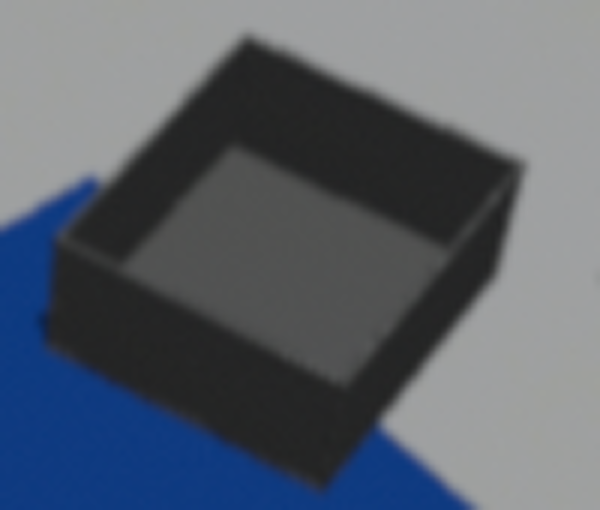

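View pics/z12.png

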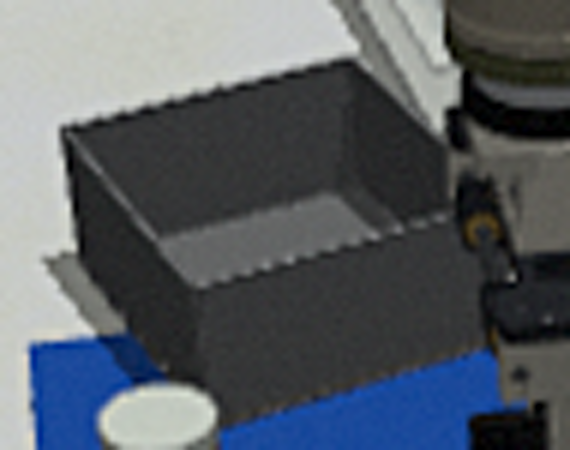

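Run:
```python
from h import *
np.set_printoptions(precision=4,suppress=True)
w=ld('w14');c=ld('c14');s=ld('s14')
P=[plane(w,370+x/6,150+y/6,.112) for x,y in [(360,140),(312,495),(302,140),(243,495)]]
print(P,np.mean(P,0))
g=lambda x,y:(280+x/6,90+y/6); h=lambda x,y:(155+x/6,115+y/6)
print([plane(c,*g(*a),.1) for a in [(60,235),(247,37),(522,165),(345,388)]])
for a,b in [((60,235),(200,288)),((247,37),(68,128)),((522,165),(350,60))]: print(tri((c,*g(*a)),(s,*h(*b))))
# plate top corner in scene z9
print('plate tri',tri((c,225+285/6,160+85/6),(w,370+310/6,150+140/6)))
```

```text
[array([0.5048, 0.0821, 0.112 ]), array([0.558 , 0.0813, 0.112 ]), array([0.5044, 0.0741, 0.112 ]), array([0.5575, 0.0712, 0.112 ])] [0.5312 0.0772 0.112 ]
[array([0.3835, 0.2618, 0.1   ]), array([0.3246, 0.4646, 0.1   ]), array([0.5111, 0.5196, 0.1   ]), array([0.5748, 0.3126, 0.1   ])]
(array([0.3826, 0.2628, 0.0945]), [np.float64(0.0028189787769969687), np.float64(0.0028189787769969986)])
(array([0.3216, 0.4682, 0.0942]), [np.float64(0.001192652153281531), np.float64(0.0011926521532815595)])
(array([0.5056, 0.5278, 0.0896]), [np.float64(0.0007894089797669771), np.float64(0.0007894089797671352)])
plate tri (array([0.5069, 0.0817, 0.103 ]), [np.float64(0.0013268133432088915), np.float64(0.0013268133432090088)])
```

Call:
arm_command --motion '[{"slide": [0.0885, 0.001, 0], "turn": [0, 0, 0]}, {"slide": [0.0885, 0.001, 0], "turn": [0, 0, 0]}, {"slide": [0.0885, 0.001, 0], "turn": [0, 0, 0]}, {"slide": [0.0885, 0, 0], "turn": [0, 0, -0.03]}, {"slide": [0, 0, 0.05], "turn": [0, 0, 0]}]'

```text
t: 23.7
tool_pos: [0.5314, 0.0829, 0.3589]
orientation: [2.25, 2.188, 0.011]
force: [0.4, -0.0, 0.7]
opening: 0.0557
```

Call:
arm_command --motion '[{"slide": [0, 0, 0.02], "turn": [0, 0, 0]}, {"slide": [0, 0, 0], "turn": [0, 0, 0]}, {"slide": [0, 0, 0], "turn": [0, 0, 0]}, {"slide": [0, 0, 0], "turn": [0, 0, 0]}, {"slide": [0, 0, 0], "turn": [0, 0, 0]}]'

```text
t: 24.12
tool_pos: [0.5307, 0.0768, 0.3476]
orientation: [2.257, 2.184, 0.001]
force: [0.2, 0.1, -0.2]
opening: 0.0559
```

Run:
```python
from h import *
np.set_printoptions(precision=4,suppress=True)
s=robot.read_state();print(s['t'],s['tool_pos'],s['q'].round(2),R.from_rotvec(s['orientation']).as_matrix().round(3).tolist())
w=shot('wrist','w15')
cv2.imwrite('pics/w15b.png',cv2.resize(ld('w15')['p'],None,fx=1.5,fy=1.5))
```

```text
24.1167 [0.5307 0.0768 0.3476] [ 0.05 -0.01  1.74 -0.    1.41 -1.49] [[0.033, 0.999, 0.001], [0.999, -0.033, -0.0], [-0.0, 0.001, -1.0]]
```

View pics/w15b.png

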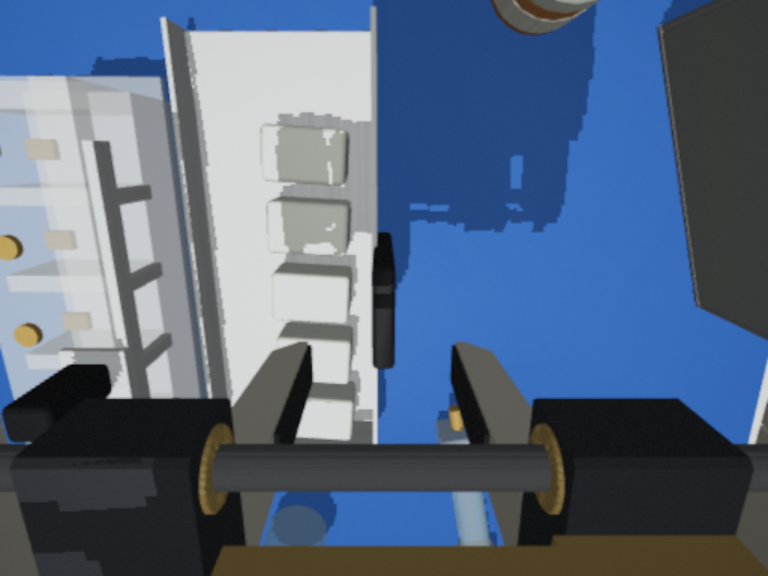

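Call:
arm_command --motion '[{"slide": [0, 0, 0.06], "turn": [0, 0, 0]}, {"slide": [0, 0, 0.06], "turn": [0, 0, 0]}, {"slide": [0, 0, 0.06], "turn": [0, 0, 0]}, {"slide": [0, 0, 0.03], "turn": [0, 0, 0]}, {"slide": [0, 0, 0.014], "turn": [0, 0, 0]}]'

```text
t: 24.58
tool_pos: [0.5296, 0.0773, 0.2552]
orientation: [-2.255, -2.184, 0.004]
force: [-0.2, -0.6, 0.4]
opening: 0.0558
```

Call:
arm_command --motion '[{"slide": [0, 0, 0], "turn": [0, 0, 0]}, {"slide": [0, 0, 0], "turn": [0, 0, 0]}, {"slide": [0, 0, 0], "turn": [0, 0, 0]}, {"slide": [0, 0, 0], "turn": [0, 0, 0]}, {"slide": [0, 0, 0], "turn": [0, 0, 0]}]' --gripper 0 --grip_force 60

```text
t: 25.0
tool_pos: [0.5309, 0.0778, 0.2584]
orientation: [2.255, 2.186, 0.002]
force: [-0.1, -0.7, -0.2]
opening: 0.027
```

Call:
arm_command --motion '[{"slide": [0, 0, 0], "turn": [0, 0, 0]}, {"slide": [0, 0, 0], "turn": [0, 0, 0]}, {"slide": [0, 0, 0], "turn": [0, 0, 0]}, {"slide": [0, 0, 0], "turn": [0, 0, 0]}, {"slide": [0, 0, 0], "turn": [0, 0, 0]}]'

```text
t: 25.42
tool_pos: [0.5305, 0.0778, 0.2575]
orientation: [2.256, 2.186, 0.001]
force: [-0.8, 0.5, 4.2]
opening: 0.0114
```

Call:
arm_command --motion '[{"slide": [0, 0, -0.005], "turn": [0, 0, 0]}, {"slide": [0, 0, -0.01], "turn": [0, 0, 0]}, {"slide": [0, 0, -0.015], "turn": [0, 0, 0]}, {"slide": [0, 0, -0.015], "turn": [0, 0, 0]}, {"slide": [0, 0, -0.01], "turn": [0, 0, 0]}]'

```text
t: 25.83
tool_pos: [0.5305, 0.0778, 0.28]
orientation: [2.256, 2.186, 0.001]
force: [0.0, 0.0, -4.0]
opening: 0.0118
```

Call:
arm_command --motion '[{"slide": [0, 0, -0.005], "turn": [0, 0, 0]}, {"slide": [0, 0, 0], "turn": [0, 0, 0]}, {"slide": [0, 0, 0], "turn": [0, 0, 0]}, {"slide": [0, 0, 0], "turn": [0, 0, 0]}, {"slide": [0, 0, 0], "turn": [0, 0, 0]}]'

```text
t: 26.25
tool_pos: [0.5302, 0.0778, 0.2808]
orientation: [-2.256, -2.186, 0.001]
force: [0.9, 0.9, -3.8]
opening: 0.012
```

Run:
```python
from h import *
np.set_printoptions(precision=4,suppress=True)
s=robot.read_state();print(s['t'],s['tool_pos'],s['force'],s['wrist_torque'],s['opening'])
w=shot('wrist','w16');shot('side','s16')
cv2.imwrite('pics/s16b.png',cv2.resize(ld('s16')['p'][120:290,150:360],None,fx=3,fy=3))
```

```text
26.25 [0.5302 0.0778 0.2808] [ 0.9436  0.8506 -3.8388] [ 0.2851 -0.0289  0.0153] 0.011965773271608807
```

View pics/w16.png

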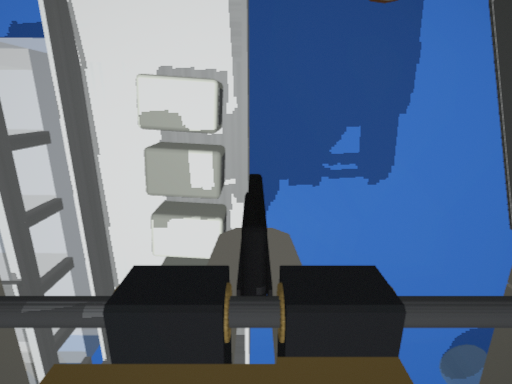

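View pics/s16b.png

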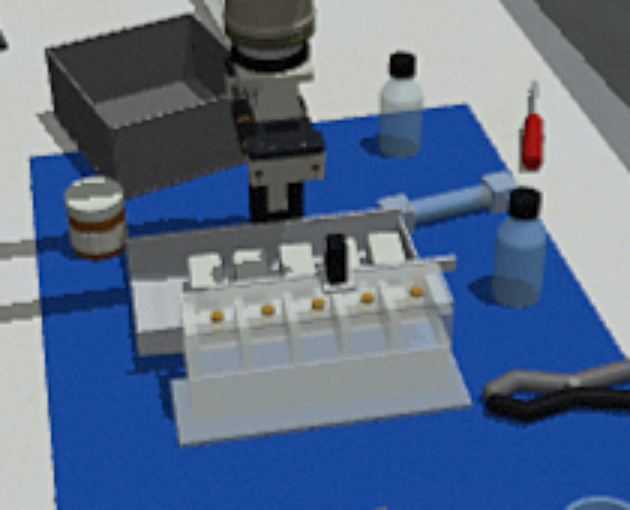

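Call:
arm_command --motion '[{"slide": [0, 0, -0.015], "turn": [0, 0, 0]}, {"slide": [0, 0, -0.03], "turn": [0, 0, 0]}, {"slide": [0, 0, -0.045], "turn": [0, 0, 0]}, {"slide": [0, 0, -0.05], "turn": [0, 0, 0]}, {"slide": [0, 0, -0.05], "turn": [0, 0, 0]}]'

```text
t: 26.77
tool_pos: [0.5303, 0.0778, 0.359]
orientation: [2.256, 2.186, 0.0]
force: [-0.1, 0.6, -4.4]
opening: 0.0114
```

Call:
arm_command --motion '[{"slide": [0, 0, -0.05], "turn": [0, 0, 0]}, {"slide": [0, 0, -0.05], "turn": [0, 0, 0]}, {"slide": [0, 0, -0.05], "turn": [0, 0, 0]}, {"slide": [0, 0, -0.04], "turn": [0, 0, 0]}, {"slide": [0, 0, -0.02], "turn": [0, 0, 0]}]'

```text
t: 27.18
tool_pos: [0.5306, 0.0778, 0.4454]
orientation: [2.253, 2.184, 0.006]
force: [0.1, -0.1, -3.8]
opening: 0.0117
```

Call:
arm_command --motion '[{"slide": [0.01, 0, 0], "turn": [0, 0, 0]}, {"slide": [0.02, 0, 0], "turn": [0, 0, 0]}, {"slide": [0.03, 0, 0], "turn": [0, 0, 0]}, {"slide": [0.04, 0, 0], "turn": [0, 0, 0]}, {"slide": [0.05, 0, 0], "turn": [0, 0, 0]}]'

```text
t: 27.6
tool_pos: [0.5319, 0.1388, 0.4394]
orientation: [-2.256, -2.184, 0.004]
force: [0.5, 0.6, -4.5]
opening: 0.0115
```

Call:
arm_command --motion '[{"slide": [0.05, 0, 0], "turn": [0, 0, 0]}, {"slide": [0.05, 0, 0], "turn": [0, 0, 0]}, {"slide": [0.05, 0, 0], "turn": [0, 0, 0]}, {"slide": [0.05, 0, 0], "turn": [0, 0, 0]}, {"slide": [0.05, 0, 0], "turn": [0, 0, 0]}]'

```text
t: 28.02
tool_pos: [0.5347, 0.2399, 0.4391]
orientation: [-2.254, -2.186, 0.004]
force: [-0.1, 0.5, -3.8]
opening: 0.0116
```

Run:
```python
from h import *
np.set_printoptions(precision=4,suppress=True)
s=robot.read_state();print(s['t'],s['tool_pos'],s['force'],s['q'],s['opening'])
w=shot('wrist','w17');shot('scene','c17')
```

```text
28.0167 [0.5347 0.2399 0.4391] [-0.06    0.4895 -3.8466] [ 0.3342  0.0821  1.4776  0.0004  1.5848 -1.2061] 0.011562417861679898
```

View pics/c17.png

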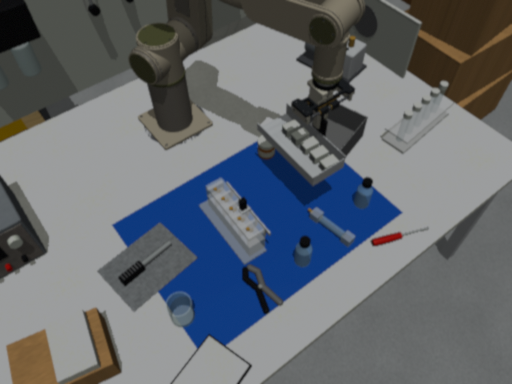

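Call:
arm_command --motion '[{"slide": [0.05, -0.006, -0.005], "turn": [0, 0, 0]}, {"slide": [0.05, -0.006, -0.01], "turn": [0, 0, 0]}, {"slide": [0.05, -0.006, -0.01], "turn": [0, 0, 0]}, {"slide": [0.05, -0.006, -0.01], "turn": [0, 0, 0]}, {"slide": [0.05, -0.006, -0.01], "turn": [0, 0, 0]}]'

```text
t: 28.53
tool_pos: [0.5259, 0.3394, 0.4576]
orientation: [-2.255, -2.186, 0.004]
force: [0.5, 0.3, -4.0]
opening: 0.0115
```

Call:
arm_command --motion '[{"slide": [0.05, -0.006, -0.005], "turn": [0, 0, 0]}, {"slide": [0.05, -0.006, 0], "turn": [0, 0, 0]}, {"slide": [0.05, -0.006, 0], "turn": [0, 0, 0]}, {"slide": [0.05, -0.006, 0], "turn": [0, 0, 0]}, {"slide": [0.05, -0.006, 0], "turn": [0, 0, 0]}]'

```text
t: 28.95
tool_pos: [0.517, 0.4398, 0.4593]
orientation: [-2.255, -2.186, 0.004]
force: [-0.3, -0.2, -3.7]
opening: 0.0116
```

Call:
arm_command --motion '[{"slide": [0.04, 0, 0], "turn": [0, 0, -0.04]}, {"slide": [0.03, 0, 0], "turn": [0, 0, -0.08]}, {"slide": [0.02, 0, 0], "turn": [0, 0, -0.12]}, {"slide": [0.005, 0, 0], "turn": [0, 0, -0.12]}, {"slide": [0, 0, 0], "turn": [0, 0, -0.12]}]'

```text
t: 29.37
tool_pos: [0.517, 0.4777, 0.4588]
orientation: [-1.972, -2.444, 0.005]
force: [0.4, -0.2, -4.5]
opening: 0.0116
```

Call:
arm_command --motion '[{"slide": [0, 0, 0], "turn": [0, 0, -0.08]}, {"slide": [0, 0, 0], "turn": [0, 0, -0.03]}, {"slide": [0, 0, 0], "turn": [0, 0, 0]}, {"slide": [0, 0, 0], "turn": [0, 0, 0]}, {"slide": [0, 0, 0], "turn": [0, 0, 0]}]'

```text
t: 29.78
tool_pos: [0.5178, 0.4764, 0.4607]
orientation: [-1.911, -2.493, 0.001]
force: [0.7, -0.3, -3.2]
opening: 0.0116
```

Run:
```python
from h import *
np.set_printoptions(precision=4,suppress=True)
s=robot.read_state();print(s['t'],s['tool_pos'],s['force'],s['q'],s['opening'],R.from_rotvec(s['orientation']).as_matrix())
w=shot('wrist','w18');shot('scene','c18');shot('side','s18')
```

```text
29.7833 [0.5178 0.4764 0.4607] [ 0.7437 -0.2756 -3.2479] [ 0.671   0.4039  1.0659 -0.      1.6725 -1.1624] 0.01158975763611835 [[-0.2596  0.9657 -0.0005]
 [ 0.9657  0.2596 -0.0004]
 [-0.0003 -0.0006 -1.    ]]
```

View pics/c18.png

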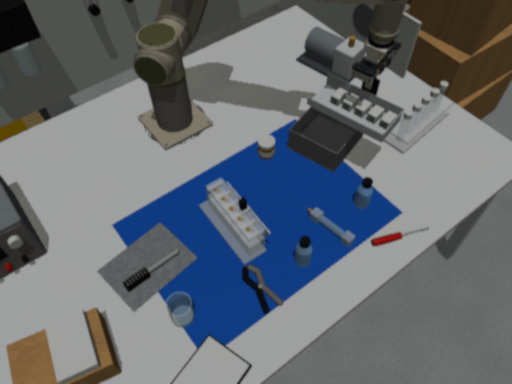

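View pics/w18.png

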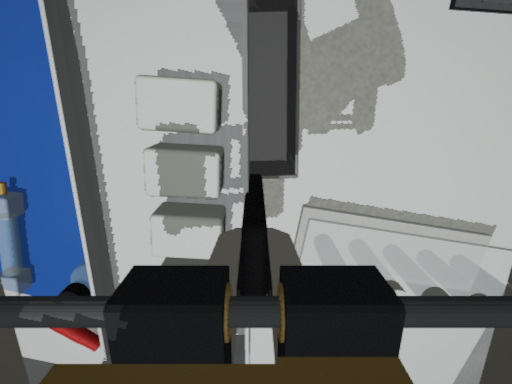

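View pics/s18.png

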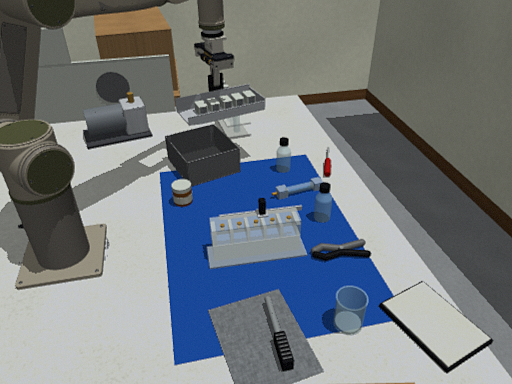

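Call:
arm_command --motion '[{"slide": [0, -0.01, 0], "turn": [-0.05, 0, 0]}, {"slide": [0, -0.021, 0], "turn": [-0.1, 0, 0]}, {"slide": [0, -0.031, 0], "turn": [-0.15, 0, 0]}, {"slide": [0, -0.031, 0], "turn": [-0.15, 0, 0]}, {"slide": [0, -0.031, 0], "turn": [-0.15, 0, 0]}]'

```text
t: 30.35
tool_pos: [0.4701, 0.4633, 0.4557]
orientation: [1.786, 2.331, 0.358]
force: [-0.0, -0.2, -4.1]
opening: 0.0119
```

```bash
cat > st.py <<'E'
from h import *
import sys
np.set_printoptions(precision=4,suppress=True)
s=robot.read_state();M=R.from_rotvec(s['orientation']).as_matrix();print(s['t'],s['tool_pos'],'grip',s['tool_pos']+.167*M[:,2],s['force'],s['q'],s['opening'],M[:,2],s['wrist_torque'])
t=sys.argv[1];shot('side','s'+t);shot('wrist','w'+t)
a=ld('s'+t)['p'][40:290,120:340];b=ld('w'+t)['p'];a=cv2.resize(a,None,fx=384/250,fy=384/250);cv2.imwrite(f'pics/b{t}.png',np.hstack([a,b[:,:450]]))
E
python3 st.py 19
```

```text
30.35 [0.4701 0.4633 0.4557] grip [0.5183 0.4764 0.2964] [-0.0324 -0.2361 -4.1126] [ 0.7401  0.1456  1.3952 -0.1411  1.3311 -1.0788] 0.011903752613265256 [ 0.2887  0.0786 -0.9542] [ 0.1917  0.409  -0.031 ]
```

View pics/b19.png

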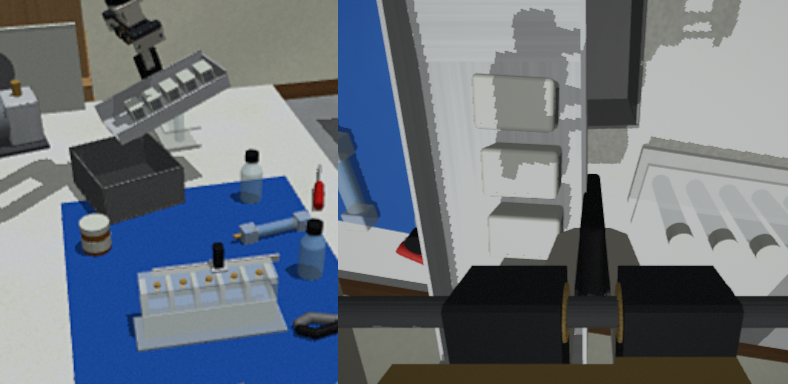

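Call:
arm_command --motion '[{"slide": [0, -0.031, 0], "turn": [-0.15, 0, 0]}, {"slide": [0, -0.031, 0], "turn": [-0.15, 0, 0]}, {"slide": [0, -0.021, 0], "turn": [-0.1, 0, 0]}, {"slide": [0, -0.021, 0], "turn": [-0.1, 0, 0]}, {"slide": [0, -0.01, 0], "turn": [-0.05, 0, 0]}]'

```text
t: 30.87
tool_pos: [0.4299, 0.4526, 0.4373]
orientation: [1.656, 2.16, 0.638]
force: [-0.4, -0.6, -4.4]
opening: 0.012
```

```bash
python3 st.py 20
```

```text
30.8667 [0.4299 0.4526 0.4373] grip [0.5175 0.4761 0.2971] [-0.3691 -0.6084 -4.3765] [ 0.8167 -0.0376  1.6581 -0.3371  1.0436 -0.9172] 0.011980688207227905 [ 0.5247  0.141  -0.8395] [0.1041 0.7459 0.0115]
```

View pics/b20.png

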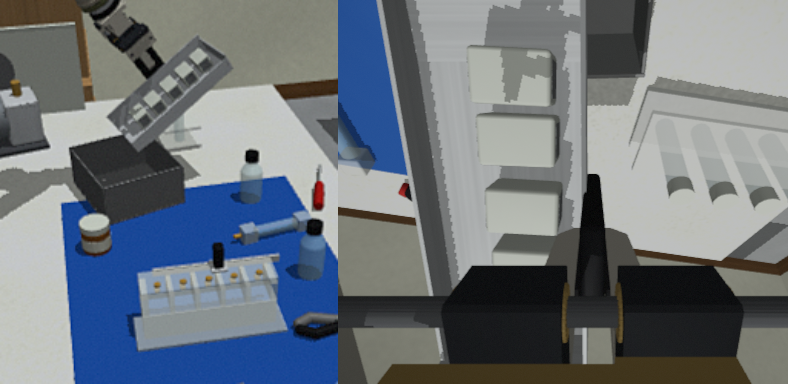

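Call:
arm_command --motion '[{"slide": [0, -0.01, 0], "turn": [-0.05, 0, 0]}, {"slide": [0, -0.01, 0], "turn": [-0.05, 0, 0]}, {"slide": [0, -0.01, 0], "turn": [-0.05, 0, 0]}, {"slide": [0, 0, 0], "turn": [0, 0, 0]}, {"slide": [0, 0, 0], "turn": [0, 0, 0]}]'

```text
t: 31.38
tool_pos: [0.4208, 0.4501, 0.4308]
orientation: [1.617, 2.11, 0.709]
force: [1.0, 0.3, -3.0]
opening: 0.0114
```

```bash
python3 st.py 21
```

```text
31.3833 [0.4208 0.4501 0.4308] grip [0.5183 0.4764 0.2977] [ 1.0185  0.326  -2.9837] [ 0.8379 -0.0764  1.7221 -0.4095  0.9701 -0.854 ] 0.011350508428560708 [ 0.5833  0.1571 -0.7969] [ 0.0131  0.5494 -0.0452]
```

View pics/b21.png

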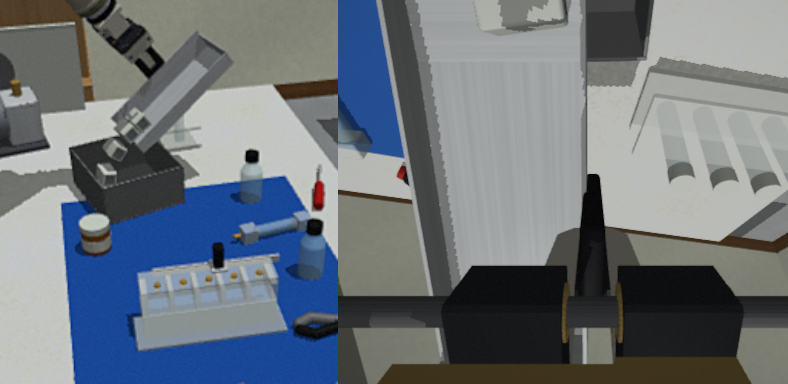

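Call:
arm_command --motion '[{"slide": [0, 0, 0], "turn": [0, 0, 0]}, {"slide": [0, 0, 0], "turn": [0, 0, 0]}, {"slide": [0, 0, 0], "turn": [0, 0, 0]}, {"slide": [0, 0, 0], "turn": [0, 0, 0]}, {"slide": [0, 0, 0], "turn": [0, 0, 0]}]'

```text
t: 31.9
tool_pos: [0.4207, 0.4501, 0.4308]
orientation: [1.616, 2.11, 0.711]
force: [0.2, 0.8, -1.9]
opening: 0.0118
```

```bash
python3 st.py 22
python3 - <<'E'
from h import *
c=shot('scene','c22'); cv2.imwrite('pics/c22b.png',cv2.resize(c['pixels'][60:200,250:450],None,fx=3.5,fy=3.5,interpolation=2))
E
```

```text
31.9 [0.4207 0.4501 0.4308] grip [0.5182 0.4764 0.2978] [ 0.2073  0.8059 -1.8631] [ 0.8382 -0.0772  1.7232 -0.4105  0.9686 -0.8531] 0.011779418654378312 [ 0.5843  0.1578 -0.796 ] [ 0.064   0.4932 -0.0583]
```

View pics/b22.png

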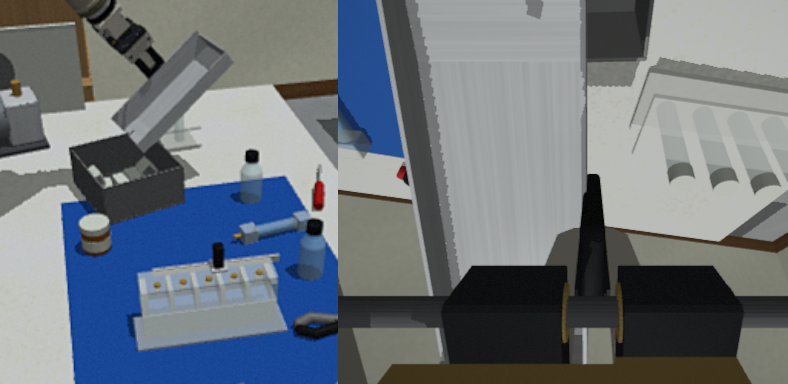

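View pics/c22b.png

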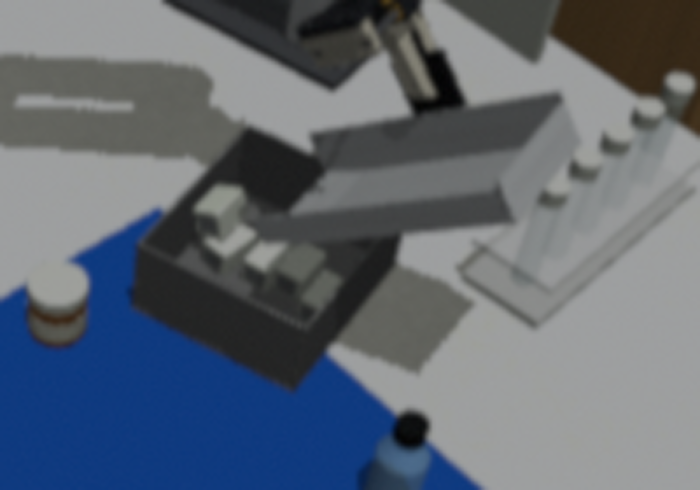

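Call:
arm_command --motion '[{"slide": [0, 0.021, 0], "turn": [0.1, 0, 0]}, {"slide": [0, 0.031, 0], "turn": [0.15, 0, 0]}, {"slide": [0, 0.031, 0], "turn": [0.15, 0, 0]}, {"slide": [0, 0.031, 0], "turn": [0.15, 0, 0]}, {"slide": [0, 0.031, 0], "turn": [0.15, 0, 0]}]'

```text
t: 32.47
tool_pos: [0.4695, 0.4634, 0.4599]
orientation: [1.787, 2.336, 0.351]
force: [0.8, -0.3, -1.0]
opening: 0.0118
```

Call:
arm_command --motion '[{"slide": [0, 0.031, 0], "turn": [0.15, 0, 0]}, {"slide": [0, 0.031, 0], "turn": [0.15, 0, 0]}, {"slide": [0, 0.031, 0], "turn": [0.15, 0, 0]}, {"slide": [0, 0.031, 0], "turn": [0.15, 0, 0]}, {"slide": [0, 0, 0], "turn": [0, 0, 0]}]'

```text
t: 32.88
tool_pos: [0.5185, 0.4757, 0.4656]
orientation: [-1.911, -2.491, 0.009]
force: [0.0, -0.4, -3.3]
opening: 0.0117
```

Call:
arm_command --motion '[{"slide": [0, 0, 0], "turn": [0, 0, 0]}, {"slide": [0, 0, 0], "turn": [0, 0, 0.1]}, {"slide": [0, 0, 0], "turn": [0, 0, 0.15]}, {"slide": [0, 0, 0], "turn": [0, 0, 0.15]}, {"slide": [0, 0, 0], "turn": [0, 0, 0.185]}]'

```text
t: 33.3
tool_pos: [0.515, 0.476, 0.4691]
orientation: [2.255, 2.185, 0.006]
force: [0.6, 0.7, -2.6]
opening: 0.0118
```

```bash
python3 st.py 23
```

```text
33.3 [0.515  0.476  0.4691] grip [0.5157 0.4762 0.3021] [ 0.6296  0.7399 -2.5645] [ 0.6732  0.3946  1.0625 -0.0012  1.6807 -0.8663] 0.011796811601890316 [ 0.0037  0.0015 -1.    ] [ 0.1466 -0.0412 -0.0205]
```

View pics/b23.png

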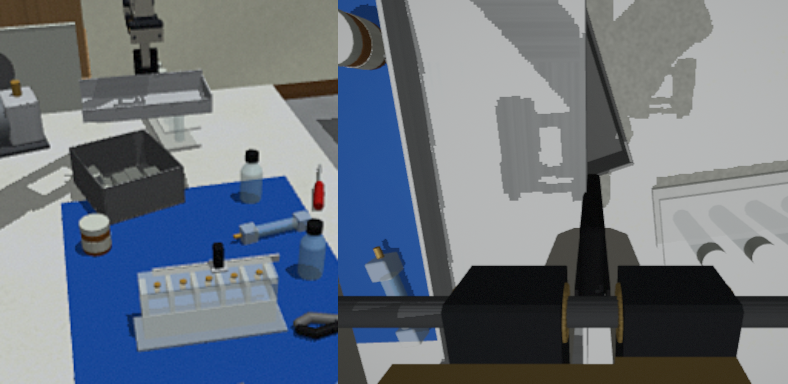

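Call:
arm_command --motion '[{"slide": [-0.03, 0.003, 0], "turn": [0, 0, 0]}, {"slide": [-0.06, 0.006, 0], "turn": [0, 0, 0]}, {"slide": [-0.08, 0.006, 0], "turn": [0, 0, 0]}, {"slide": [-0.08, 0.006, 0], "turn": [0, 0, 0]}, {"slide": [-0.08, 0.006, 0], "turn": [0, 0, 0]}]'

```text
t: 33.82
tool_pos: [0.5221, 0.3426, 0.4684]
orientation: [2.247, 2.194, 0.003]
force: [1.3, 0.3, -1.7]
opening: 0.0117
```

Call:
arm_command --motion '[{"slide": [-0.08, 0.006, 0], "turn": [0, 0, 0]}, {"slide": [-0.08, 0.006, 0], "turn": [0, 0, 0]}, {"slide": [-0.08, 0.006, 0], "turn": [0, 0, 0]}, {"slide": [-0.08, 0.006, 0], "turn": [0, 0, 0]}, {"slide": [-0.08, 0.006, 0], "turn": [0, 0, 0]}]'

```text
t: 34.23
tool_pos: [0.5295, 0.182, 0.4686]
orientation: [2.247, 2.193, 0.004]
force: [0.9, -0.7, -2.8]
opening: 0.0117
```

Call:
arm_command --motion '[{"slide": [-0.08, 0.006, 0], "turn": [0, 0, 0]}, {"slide": [-0.08, 0.006, 0], "turn": [0, 0, 0]}, {"slide": [-0.06, 0, 0], "turn": [0, 0, 0]}, {"slide": [-0.03, 0, 0], "turn": [0, 0, 0]}, {"slide": [0, 0, 0], "turn": [0, 0, 0]}]'

```text
t: 34.65
tool_pos: [0.5319, 0.0813, 0.4686]
orientation: [2.252, 2.188, 0.002]
force: [-0.2, 0.5, -1.4]
opening: 0.0118
```

Call:
arm_command --motion '[{"slide": [0, 0, 0], "turn": [0, 0, 0]}, {"slide": [0, 0, 0.03], "turn": [0, 0, 0]}, {"slide": [0, 0, 0.06], "turn": [0, 0, 0]}, {"slide": [0, 0, 0.08], "turn": [0, 0, 0]}, {"slide": [0, 0, 0.08], "turn": [0, 0, 0]}]'

```text
t: 35.07
tool_pos: [0.5323, 0.0848, 0.3669]
orientation: [2.249, 2.192, 0.003]
force: [0.2, -0.7, -2.5]
opening: 0.0114
```

Call:
arm_command --motion '[{"slide": [0, 0, 0.06], "turn": [0, 0, 0]}, {"slide": [0, 0, 0.04], "turn": [0, 0, 0]}, {"slide": [0, 0, 0], "turn": [0, 0, 0]}, {"slide": [0, 0, 0], "turn": [0, 0, 0]}, {"slide": [0, 0, 0], "turn": [0, 0, 0]}]'

```text
t: 35.48
tool_pos: [0.5327, 0.0841, 0.3291]
orientation: [2.251, 2.19, 0.002]
force: [-0.4, 0.7, -1.7]
opening: 0.0116
```

```bash
python3 st.py 24
```

```text
35.4833 [0.5327 0.0841 0.3291] grip [0.533  0.0841 0.1621] [-0.3545  0.7039 -1.6521] [ 0.0615  0.0144  1.7497  0.0001  1.3761 -1.4821] 0.011585209449592633 [ 0.0015  0.0002 -1.    ] [ 0.1748 -0.1077 -0.0321]
```

View pics/b24.png

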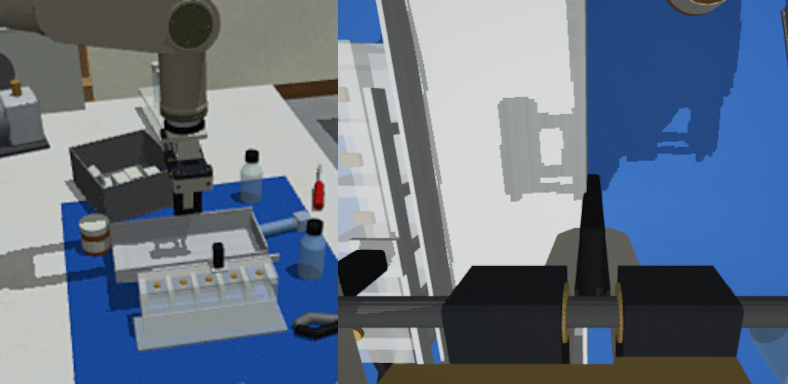

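Call:
arm_command --motion '[{"slide": [-0.01, -0.005, 0.03], "turn": [0, 0, 0.008]}, {"slide": [0, 0, 0.05], "turn": [0, 0, 0]}, {"slide": [0, 0, 0.05], "turn": [0, 0, 0]}, {"slide": [0, 0, 0.02], "turn": [0, 0, 0]}, {"slide": [0, 0, 0.01], "turn": [0, 0, 0]}]'

```text
t: 36.0
tool_pos: [0.5295, 0.079, 0.2622]
orientation: [-2.257, -2.183, 0.003]
force: [-0.2, -0.1, -1.8]
opening: 0.0116
```

Call:
arm_command --motion '[{"slide": [0, 0, 0.005], "turn": [0, 0, 0]}, {"slide": [0, 0, 0.005], "turn": [0, 0, 0]}, {"slide": [0, 0, 0], "turn": [0, 0, 0]}, {"slide": [0, 0, 0], "turn": [0, 0, 0]}, {"slide": [0, 0, 0], "turn": [0, 0, 0]}]'

```text
t: 36.42
tool_pos: [0.5307, 0.0793, 0.261]
orientation: [2.257, 2.184, 0.002]
force: [-0.4, 0.1, -2.2]
opening: 0.0118
```

Call:
arm_command --motion '[{"slide": [0, 0, 0.004], "turn": [0, 0, 0]}, {"slide": [0, 0, 0.003], "turn": [0, 0, 0]}, {"slide": [0, 0, 0.001], "turn": [0, 0, 0]}, {"slide": [0, 0, 0], "turn": [0, 0, 0]}, {"slide": [0, 0, 0], "turn": [0, 0, 0]}]'

```text
t: 36.83
tool_pos: [0.5306, 0.0794, 0.2575]
orientation: [2.257, 2.184, 0.001]
force: [-1.3, 0.3, 4.9]
opening: 0.0122
```

Call:
arm_command --motion '[{"slide": [0, 0, 0], "turn": [0, 0, 0]}, {"slide": [0, 0, 0], "turn": [0, 0, 0]}, {"slide": [0, 0, 0], "turn": [0, 0, 0]}, {"slide": [0, 0, 0], "turn": [0, 0, 0]}, {"slide": [0, 0, 0], "turn": [0, 0, 0]}]' --gripper 50

```text
t: 37.25
tool_pos: [0.5302, 0.0793, 0.2566]
orientation: [-2.257, -2.185, 0.001]
force: [0.1, 0.2, 0.5]
opening: 0.04
```

Call:
arm_command --motion '[{"slide": [0, 0, -0.03], "turn": [0, 0, 0]}, {"slide": [0, 0, -0.08], "turn": [0, 0, 0]}, {"slide": [0, 0, -0.1], "turn": [0, 0, 0]}, {"slide": [0, 0, -0.1], "turn": [0, 0, 0]}, {"slide": [0, 0, -0.05], "turn": [0, 0, 0]}]'

```text
t: 37.67
tool_pos: [0.5308, 0.0794, 0.4076]
orientation: [2.254, 2.182, 0.008]
force: [1.1, 0.5, 0.2]
opening: 0.046
```

```bash
python3 st.py 25
python3 - <<'E'
from h import *
c=shot('scene','c25'); cv2.imwrite('pics/c25b.png',cv2.resize(c['pixels'][80:320,80:400],None,fx=2.4,fy=2.4,interpolation=2))
E
```

```text
37.6667 [0.5308 0.0794 0.4076] grip [0.532  0.0794 0.2406] [1.0919 0.5018 0.1802] [ 0.0528 -0.0457  1.6642  0.      1.5162 -1.4852] 0.04604924678695042 [ 0.0069  0.0004 -1.    ] [ 0.0895 -0.0885  0.0138]
```

View pics/b25.png

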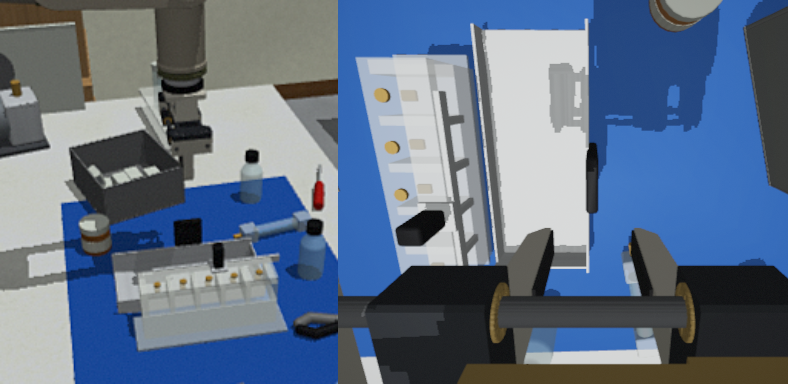

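View pics/c25b.png

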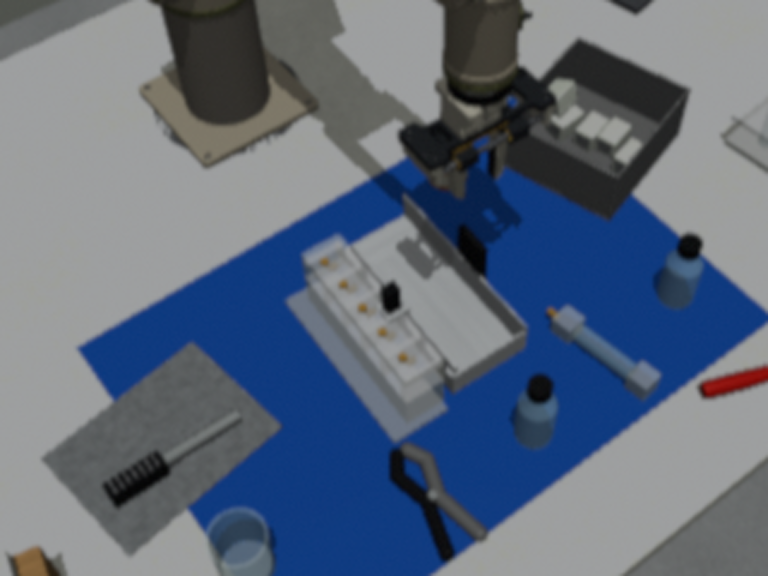

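Call:
arm_command --motion '[{"slide": [-0.077, 0.016, 0], "turn": [0, 0, 0]}, {"slide": [-0.077, 0.016, 0], "turn": [0, 0, 0]}, {"slide": [-0.077, 0.016, 0], "turn": [0, 0, 0]}, {"slide": [-0.077, 0.016, 0], "turn": [0, 0, 0]}, {"slide": [-0.077, 0.016, 0], "turn": [0, 0, 0]}]' --gripper 60

```text
t: 38.23
tool_pos: [0.5567, -0.0769, 0.3993]
orientation: [-2.255, -2.184, 0.002]
force: [-0.0, -0.0, 0.1]
opening: 0.056
```

Call:
arm_command --motion '[{"slide": [0, 0, 0], "turn": [0, 0, 0]}, {"slide": [0, 0, 0.05], "turn": [0, 0, 0]}, {"slide": [0, 0, 0.05], "turn": [0, 0, 0]}, {"slide": [0, 0, 0], "turn": [0, 0, 0]}, {"slide": [0, 0, 0], "turn": [0, 0, 0]}]'

```text
t: 38.65
tool_pos: [0.5563, -0.0751, 0.3587]
orientation: [-2.254, -2.182, 0.004]
force: [0.1, 0.5, 1.5]
opening: 0.0557
```

```bash
python3 st.py 26
```

```text
38.65 [ 0.5563 -0.0751  0.3587] grip [ 0.5555 -0.0749  0.1917] [0.0871 0.5261 1.4509] [-0.2256  0.0547  1.6531  0.0001  1.4389 -1.7638] 0.05568414089878781 [-0.0049  0.0013 -1.    ] [ 0.0437 -0.1053 -0.0005]
```

View pics/w26.png

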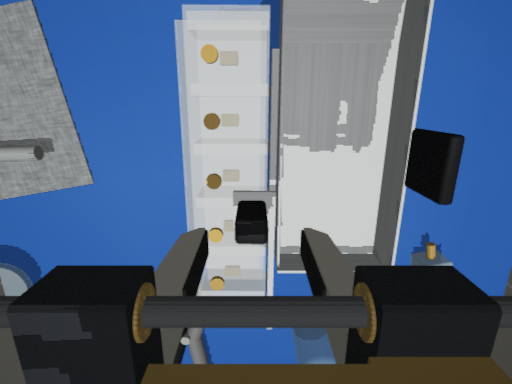

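Call:
arm_command --motion '[{"slide": [0, 0, 0.04], "turn": [0, 0, 0]}, {"slide": [0, 0, 0.04], "turn": [0, 0, 0]}, {"slide": [0, 0, 0.03], "turn": [0, 0, 0]}, {"slide": [0, 0, 0.018], "turn": [0, 0, 0]}, {"slide": [0, 0, 0], "turn": [0, 0, 0]}]'

```text
t: 39.17
tool_pos: [0.5568, -0.0754, 0.3083]
orientation: [-2.256, -2.184, 0.002]
force: [-0.4, -0.4, -0.2]
opening: 0.0556
```

Call:
arm_command --motion '[{"slide": [0, 0, 0], "turn": [0, 0, 0]}, {"slide": [0, 0, 0], "turn": [0, 0, 0]}, {"slide": [0, 0, 0], "turn": [0, 0, 0]}, {"slide": [0, 0, 0], "turn": [0, 0, 0]}, {"slide": [0, 0, 0], "turn": [0, 0, 0]}]' --gripper 0 --grip_force 20

```text
t: 39.58
tool_pos: [0.5574, -0.0757, 0.3104]
orientation: [2.257, 2.184, 0.001]
force: [-0.3, 0.1, 0.1]
opening: 0.0269
```

Call:
arm_command --motion '[{"slide": [0, 0, 0], "turn": [0, 0, 0]}, {"slide": [0, 0, 0], "turn": [0, 0, 0]}, {"slide": [0, 0, 0], "turn": [0, 0, 0]}, {"slide": [0, 0, 0], "turn": [0, 0, 0]}, {"slide": [0, 0, 0], "turn": [0, 0, 0]}]'

```text
t: 40.0
tool_pos: [0.5574, -0.0767, 0.3102]
orientation: [2.257, 2.182, -0.001]
force: [-0.1, -5.5, 0.9]
opening: 0.022
```

Call:
arm_command --motion '[{"slide": [0, -0.01, 0], "turn": [0, 0, 0]}, {"slide": [0, -0.014, 0], "turn": [0, 0, 0]}, {"slide": [0, -0.014, 0], "turn": [0, 0, 0]}, {"slide": [0, -0.012, 0], "turn": [0, 0, 0]}, {"slide": [0, -0.01, 0], "turn": [0, 0, 0]}]'

```text
t: 40.42
tool_pos: [0.5336, -0.0758, 0.3103]
orientation: [2.256, 2.181, 0.001]
force: [21.7, -7.5, -11.3]
opening: 0.0221
```

Call:
arm_command --motion '[{"slide": [0, 0, 0], "turn": [0, 0, 0]}, {"slide": [0, 0, 0], "turn": [0, 0, 0]}, {"slide": [0, 0, 0], "turn": [0, 0, 0]}, {"slide": [0, 0, 0], "turn": [0, 0, 0]}, {"slide": [0, 0, 0], "turn": [0, 0, 0]}]'

```text
t: 40.83
tool_pos: [0.5337, -0.0758, 0.3103]
orientation: [2.256, 2.182, 0.0]
force: [3.4, -5.2, -1.9]
opening: 0.0218
```

Call:
arm_command --motion '[{"slide": [0, 0, 0], "turn": [0, 0, 0]}, {"slide": [0, 0, 0], "turn": [0, 0, 0]}, {"slide": [0, 0, 0], "turn": [0, 0, 0]}, {"slide": [0, 0, 0], "turn": [0, 0, 0]}, {"slide": [0, 0, 0], "turn": [0, 0, 0]}]' --gripper 60

```text
t: 41.25
tool_pos: [0.5332, -0.0748, 0.3096]
orientation: [-2.257, -2.185, 0.0]
force: [0.9, 0.3, 0.9]
opening: 0.0507
```

Call:
arm_command --motion '[{"slide": [0, 0, -0.03], "turn": [0, 0, 0]}, {"slide": [0, 0, -0.08], "turn": [0, 0, 0]}, {"slide": [0, 0, -0.08], "turn": [0, 0, 0]}, {"slide": [0, 0, -0.06], "turn": [0, 0, 0]}, {"slide": [-0.05, 0, 0], "turn": [0, 0, 0]}]'

```text
t: 41.67
tool_pos: [0.5339, -0.0931, 0.4177]
orientation: [2.249, 2.182, 0.01]
force: [1.1, 0.1, 0.5]
opening: 0.056
```

Call:
arm_command --motion '[{"slide": [-0.1, 0, 0], "turn": [0, 0, 0]}, {"slide": [-0.1, 0, 0], "turn": [0, 0, 0]}, {"slide": [-0.1, 0, 0], "turn": [0, 0, 0]}, {"slide": [-0.1, 0, 0], "turn": [0, 0, 0]}, {"slide": [-0.05, 0, 0], "turn": [0, 0, 0]}]'

```text
t: 42.08
tool_pos: [0.5258, -0.2786, 0.4108]
orientation: [2.259, 2.181, -0.001]
force: [-0.9, -0.5, -0.1]
opening: 0.0558
```

Call:
arm_command --motion '[{"slide": [0, 0, 0], "turn": [0, 0, 0]}, {"slide": [0, 0, 0], "turn": [0, 0, 0]}, {"slide": [0, 0, 0], "turn": [0, 0, 0]}, {"slide": [0, 0, 0], "turn": [0, 0, 0]}, {"slide": [0, 0, 0], "turn": [0, 0, 0]}]'

```text
t: 42.5
tool_pos: [0.527, -0.2734, 0.4101]
orientation: [2.255, 2.187, 0.0]
force: [0.4, 0.0, 0.5]
opening: 0.0558
```

```bash
python3 st.py 27
python3 - <<'E'
from h import *
c=shot('scene','c27'); cv2.imwrite('pics/c27b.png',cv2.resize(c['pixels'][80:320,80:400],None,fx=2.4,fy=2.4,interpolation=2))
cv2.imwrite('pics/s27b.png',cv2.resize(ld('s27')['p'][165:384,160:400],None,fx=2.7,fy=2.7,interpolation=2))
E
```

```text
42.5 [ 0.527  -0.2734  0.4101] grip [ 0.5271 -0.2734  0.2431] [0.3785 0.0472 0.4739] [-0.565   0.1111  1.4994  0.0002  1.5308 -2.1048] 0.05584689918443437 [ 0.0004  0.     -1.    ] [ 0.1505 -0.0981 -0.0417]
```

View pics/c27b.png

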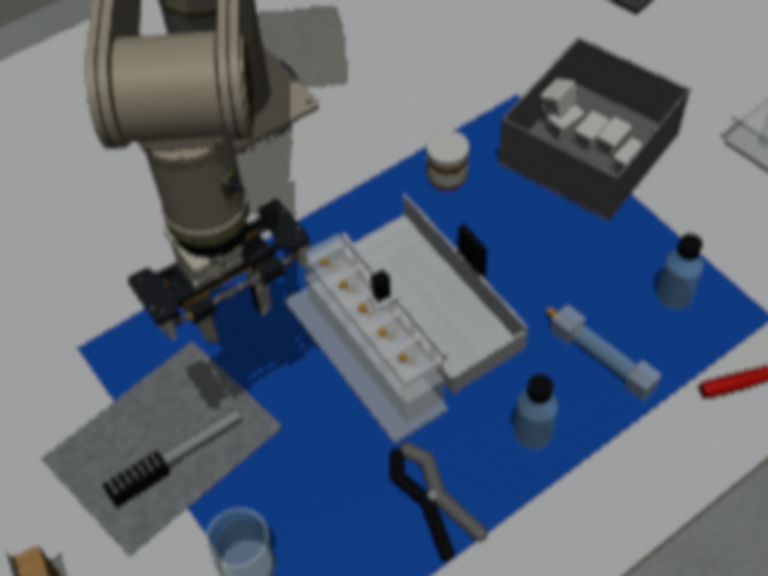

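View pics/s27b.png

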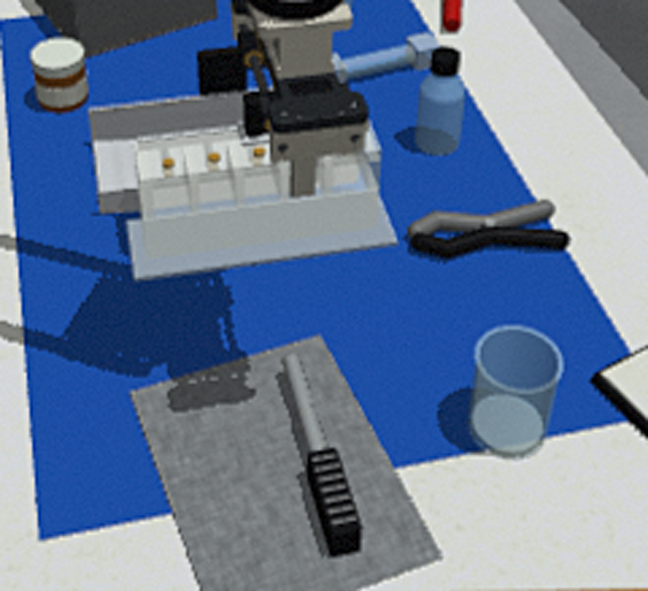

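View pics/w27.png

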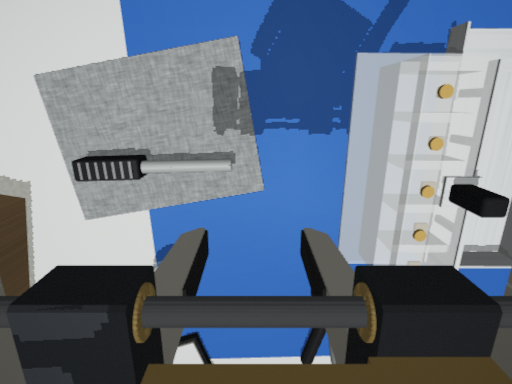

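```bash
python3 - <<'E'
from h import *
np.set_printoptions(precision=4,suppress=True)
w=ld('w27');s=ld('s27');c=ld('c27')
cor=np.array([plane(w,u,v,.003)[:2] for u,v in [(38,76),(238,38),(264,190),(85,219)]]);print(cor)
print('pad sides',[np.linalg.norm(cor[i]-cor[(i+1)%4]) for i in range(4)])
tip=plane(w,231,166,.023);he=[plane(w,75,z,.037) for z in (161,179)]
print(tip,he)
def sd(p): 
    return [float(np.cross(cor[(i+1)%4]-cor[i],p[:2]-cor[i])/np.linalg.norm(cor[(i+1)%4]-cor[i])) for i in range(4)]
print(sd(tip),[sd(h) for h in he])
g=lambda x,y:(160+x/2.7,165+y/2.7)
print('side', plane(s,*g(290,358),.023),plane(s,*g(331,556),.003),plane(s,*g(359,545),.003))
# knob: compare with start
k=lambda x,y:(80+x/2.4,80+y/2.4)
print('knob scene now',plane(c,*k(381,275),.158))
c0=ld('scene0');print('before',plane(c0,90+537/3.6,150+160/3.6,.158))
# wrist knob/tray
E
python3 - <<'E'
import sys;sys.path.insert(0,'.')
import os;os.chdir('.')
from h import *
a=cv2.resize(ld('scene0')['p'][185:215,225:255],None,fx=12,fy=12);b=cv2.resize(ld('c27')['p'][185:215,225:255],None,fx=12,fy=12)
cv2.imwrite('pics/z20.png',np.hstack([a,b]))
E
```

```text
[[ 0.4073 -0.5307]
 [ 0.3734 -0.2883]
 [ 0.5583 -0.262 ]
 [ 0.5923 -0.5095]]
pad sides [np.float64(0.24469287455521002), np.float64(0.1867458352266754), np.float64(0.2498215809278495), np.float64(0.18622545287902542)]
[ 0.5203 -0.3028  0.023 ] [array([ 0.5058, -0.4864,  0.037 ]), array([ 0.5277, -0.4908,  0.037 ])]
[-0.14346705347769872, -0.034988368771670664, -0.04319686570312583, -0.21358834370987212] [[-0.10364812891965502, -0.2147248074658028, -0.08259961513146655, -0.03281132914269313], [-0.12469587756132124, -0.22219226676484022, -0.06153476948370566, -0.025925600149605346]]
side [ 0.5191 -0.3038  0.023 ] [ 0.5068 -0.491   0.003 ] [ 0.5313 -0.4868  0.003 ]
knob scene now [ 0.5383 -0.0756  0.158 ]
before [ 0.5387 -0.0743  0.158 ]<stdin>:9: DeprecationWarning: Arrays of 2-dimensional vectors are deprecated. Use arrays of 3-dimensional vectors instead. (deprecated in NumPy 2.0)
```

View pics/z20.png

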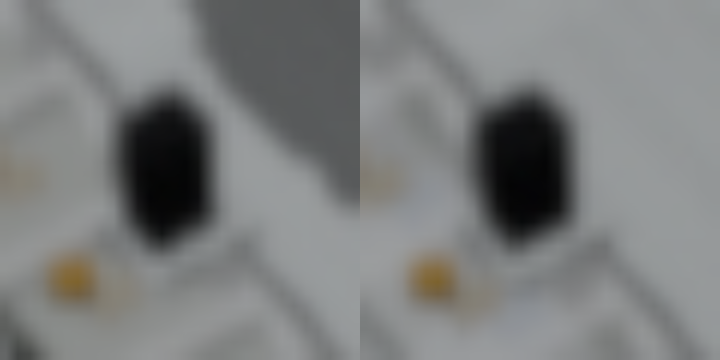

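Run:
```python
from h import *
a=ld('side0')['p'].astype(int);b=ld('s27')['p'].astype(int);d=(abs(a-b).sum(2)>60)
for n,(x0,y0,x1,y1) in dict(jar=(165,175,200,212),botA=(308,180,336,225),clamp=(308,236,375,262),beaker=(330,282,372,336),tube=(310,175,325,195)).items(): print(n,d[y0:y1,x0:x1].mean().round(3))
a=ld('scene0')['p'].astype(int);b=ld('c27')['p'].astype(int);d=(abs(a-b).sum(2)>60)
for n,(x0,y0,x1,y1) in dict(botb=(352,175,378,212),tube=(305,203,358,245)).items(): print(n,d[y0:y1,x0:x1].mean().round(3))
print(robot.close_job())
```

```text
jar 0.154
botA 0.0
clamp 0.0
beaker 0.0
tube 0.0
botb 0.0
tube 0.0
the job is handed in; nothing more can be done
None
```

The job is done and handed in at about 42.5 s. I opened the comb and pushed all five cassettes into the tray with the rod. I then tipped the tray to about 37° over the bin, set it back, shut the comb and left the rod on the tool pad. With only one gripper, I had to lay the rod down before lifting the tray, so that step came earlier than listed.

**Last checks**
- **Cassettes:** the scene picture shows all five in the bin. The tray is empty.
- **Tray:** it stands level, released within about 2 mm of where I gripped it and about 10 mm or less from its spot by my estimate.
- **Comb:** it was driven onto its stop, with a 22 N peak. The knob is back within about 1.5 mm of its starting position.
- **Rod:** it was knocked a few centimetres aside while I was carrying the tray. It still lies wholly on the pad, at least 25 mm from every edge, so I left it there.
- **Bystanders:** the picture comparison shows no change at the bottles, clamp, tube and beaker. The jar's patch differs in about 15% of its pixels. I put that down to arm shadow and did not check further; the arm never came near the jar at its height.

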